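# Put three casting moulds back on their own colour pads

### The job

The orange, green and blue rubber moulds lie on one another's pads; move them round so that each lies in the middle of the pad whose rim has its own colour, flat and square to it. Use the empty white pad as the halfway place for the mould that has to wait, and leave it empty at the end. Leave the brass block, the tape roll and the loupe where they are.

Things in the scene. Friction and masses are not known exactly. Their poses are not given: they have to be found in the camera images.
- mould_o: loose rubber mould, a closed orange block with rounded corners, 48 x 63 x 24 mm (x across, y along, z high), centred on its origin, which lies at the centre of the underside; z up. Grasp it across its narrower (x) width from above; about 70 g. At the start it lies flat on the green-rimmed pad; it belongs on the orange-rimmed one.
- mould_g: loose rubber mould, a closed green block with rounded corners, 40 x 50 x 18 mm (x across, y along, z high), centred on its origin, which lies at the centre of the underside; z up. Grasp it across its narrower (x) width from above; about 70 g. At the start it lies flat on the blue-rimmed pad; it belongs on the green-rimmed one.
- mould_bl: loose rubber mould, a closed blue block with rounded corners, 46 x 56 x 23 mm (x across, y along, z high), centred on its origin, which lies at the centre of the underside; z up. Grasp it across its narrower (x) width from above; about 70 g. At the start it lies flat on the orange-rimmed pad; it belongs on the blue-rimmed one.
- pad_orange: fixed flat pad, 100 (x) x 116 (y) x 6 mm thick, with an orange rim round a black middle panel 72 x 88 mm; origin at the centre of its underside, its top face 6 mm above the origin; y along its longer side, z up. Home of the orange mould.
- pad_green: fixed flat pad, 100 (x) x 116 (y) x 6 mm thick, with a green rim round a black middle panel 72 x 88 mm; origin at the centre of its underside, its top face 6 mm above the origin; y along its longer side, z up. Home of the green mould.
- pad_blue: fixed flat pad, 100 (x) x 116 (y) x 6 mm thick, with a blue rim round a black middle panel 72 x 88 mm; origin at the centre of its underside, its top face 6 mm above the origin; y along its longer side, z up. Home of the blue mould.
- pad_spare: fixed flat pad, 100 (x) x 116 (y) x 6 mm thick, with a white rim round a white middle panel 72 x 88 mm; origin at the centre of its underside, its top face 6 mm above the origin; y along its longer side, z up. The spare pad, empty at the start and at the end.
- block: bystander, loose on the bench: brass dapping block, a 42 mm cube with round hollows; origin at the centre of its underside. The stacks of old moulds that stand on the bench between the pads (fixed, not part of the job) are up to 165 mm high: carry things above them.
- tape: bystander, loose on the bench: roll of tan masking tape lying flat, 72 mm across, 18 mm high; origin at the centre of its underside. A shelf with things on it hangs about 0.45 m above the back of the bench, from about 0.72 m ahead of the robot: keep the wrist in front of it, and swing from side to side with the arm drawn in.
- loupe: bystander, loose on the bench: black eye loupe, a round cup 34 mm across, 30 mm high; origin at the centre of its underside
Things that resemble listed ones, but are neither listed nor needed, are in the scene too. Of the things that look like the mould_g, the larger one is meant.

How it is judged:
By the outcome, as a careful person would: the job done as asked, in the order asked, and still so for the second after the job is handed in, with the robot touching nothing.
It also fails if it takes over 125 s, if anything falls off the work surface, if the arm or the gripper's body presses on something with over 40 N, if the wrist force passes 120 N, or if a joint passes its speed limit or range.

### The arm

A 6-joint arm with a two-finger parallel gripper is mounted at the origin on a cart in front of the work surface, level with it; the furniture and walls round the work are solid. World frame = base frame: x ahead of the robot, y to its left, z up, the work surface at z = 0. Lengths are in mm, angles in rad, forces in N, time in s.
With the tool pointing down it reaches from about 350 to 875 mm from the base axis. Payload 4.2 kg.
Tool frame: the origin (TCP) lies midway between the tips of the shut fingers; the grasp point (between the pads) lies arm.grip_depth behind it (arm.grip_depth is the distance from the TCP to the grasp point, in mm); z points along the fingers, y is the direction in which the jaws open and shut (so a half turn about z gives the same grasp; the last joint's range is limited). The gripper opens to 85 mm and grips with 20 to 120 N. Pads are 22 mm wide; open, the fingers measure 114 mm over their backs; the gripper's body (76 mm by 85 mm) begins 54 mm behind the grasp point. The pads swing forward as they close: fully open they stand 13 mm farther back than shut.
Start: joints at [-0.856, 0.385, 0.008, 0, -1.194, -0.259], TCP at [275.124, -561.165, 231.312] pointing down, gripper open.
Joint ranges: [-3.14, 3.14], [-1.21, 2.06], [-1.07, 1.41], [-3.16, 2.05], [-2.99, -0.16], [-3.1, 3.1]. Speed limits (rad/s): [2.79, 2.79, 3.14, 3.14, 3.14, 3.14].

### API

Orientations are given as a unit quaternion [x, y, z, w].
In Python, from bench import arm gives the robot as it stands.
- The arm moves only by the tool play_rows, never from a script. Its argument "motion" is one flat list of numbers, 7 for each row, row after row: the opening in per cent of the stroke, from 0 (shut) to 100 (fully open), then the shift along the world's x, y, z in cm, then the turn, a rotation vector about the world's x, y, z in degrees. A call has 1 to 5 rows; each row is the pose to reach, as a shift and turn from the pose commanded when the call began; what a row does not reach only later rows make up. A row lasts 1/8 s, in which the tool goes at most 62.5 mm and 10.7 degrees, less where a joint would pass 70% of its speed; a pose out of reach is approached as far as the arm can. A call with a gripper value outside its range is refused whole. The fingers move at their own pace and stop on an object; the grip force is fixed at half the most. Time passes only in rows, so rows that repeat a pose let the fingers close. It gives the time, the measured TCP pose, the force and the opening at its end, in the units of the state.
- arm.read_state(): the state, without advancing time (a new reading comes with each control period).
- arm.get_image(name): name is "side" or "top"; returns (picture, depth): 480x640x3 uint8, red, green, blue; 480x640 float32, mm along the optical axis (not along the pixel's ray), 0 where there is no reading.
- arm.camera_info(name): a dict with "fovy" (degrees; the focal length in pixels is half the picture's height over the tangent of half this angle, whatever the lens; pixels are square), "cx", "cy" (the principal point, pixels), "k1" (the pictures are not rectified: a ray, as slopes to the right and down, at radius r is drawn at 1 + k1 r^2 times it, then the intrinsics apply), "R" (3x3) and "t" (3): a world point X has camera coordinates R X + t. Camera axes: x right, y down, z forward; pixel columns grow to the right and rows downward; lengths in mm; the calibration is good to about 2 mm. A picture is of the moment at which its call begins. camera_info takes no time and is no camera call.
- arm.job_done(): hands the job in, once; it reports no verdict.
Trained networks look in the newest picture that a camera, given by its name, has taken for a name from the list of things; names that differ only in an ending like _2 or _b are one class to them, and where a whole thing is asked for, a point or a joint stands for the part that bears it (a point fixed in the world has none). Each returns a list of dicts, best first, with "confidence" (0 to 1); they miss things now and then, are a little off and sometimes report something else, mostly with a low value. They report only what shows in the picture. A call takes as long as a camera call. They do not tell look-alikes from the thing itself.
- arm.outline_of(thing, camera): "mask" (480x640 bool, what is visible of it) and "extent" ([left, top, width, height] in pixels, round what is visible of it).
- arm.place_of(thing, camera): "uv" ([column, row] in pixels: a listed point, or the origin of a listed thing).
The state is a dict: "clock": time; "joints": joint angles; "joint_vel": joint speeds; "joint_efforts": joint torques, N m; "position": TCP position; "ee_rot": TCP orientation; "contact_force": force on the tool from outside, world axes, zero at the start; "wrist_torque": the same for the moment, N m; "gripper_width": finger opening in mm.
Only numpy, scipy, OpenCV 4.12 (cv2) and the standard library are available. Lean on these libraries where they do the work, as an engineer would, in place of code of your own. Each camera call takes 0.05 s, during which the arm holds its last target.

## Working session

There is one attempt and no reset: what is moved stays moved. The work goes in short steps, Python scripts to look and compute and a tool call to move; the robot and the scene stay as the last step left them, time stands still between calls to the robot, and variables do not carry over. Pictures are saved under pics/ and viewed, and the job is handed in when it is done.

Besides the shell and the picture viewer there is one more tool, called as name(argument=value, ...), one argument or row to a line, values as JSON. play_rows: Moves the arm, as the interface text tells. Its arguments: {"type":"object","properties":{"motion":{"type":"array","items":{"type":"number"}}},"required":["motion"]}

```bash
ls; mkdir -p pics
python3 - <<'E'
from bench import arm
import cv2
print(arm.read_state(), arm.grip_depth)
for n in("side","top"):
    im,d=arm.get_image(n); cv2.imwrite(f"pics/{n}0.png",im[:,:,::-1]); i=arm.camera_info(n); print(n,i)
E
```

```text
pics
{'clock': 0.0, 'joints': array([-8.56364013e-01,  3.85568067e-01,  6.63616450e-03, -5.20173739e-04,
       -1.19401650e+00, -2.58609250e-01]), 'joint_vel': array([ 0.00079724, -0.00062051, -0.00034456, -0.00065628, -0.00152332,
        0.00147384]), 'joint_efforts': array([ 6.79536879e-05, -3.92289448e+01,  1.88398075e+01,  4.18609858e+00,
       -4.74452216e-03, -1.06429511e-05]), 'position': array([ 274.8946286 , -560.64667278,  230.21555021]), 'ee_rot': array([-2.25849946e-01,  9.74161478e-01,  1.06420759e-03, -2.89416364e-04]), 'contact_force': array([ 0.24716332, -0.29601657,  0.05799705]), 'wrist_torque': array([-0.03959363, -0.03608906, -0.00065201]), 'gripper_width': 85.50513246533924} 18.700000000000003
side {'fovy': 45.26578172952993, 'cx': 325.67127466628426, 'cy': 237.30163754179293, 'k1': 0.03641515114034932, 'R': array([[-0.88837367, -0.45851172,  0.02364788],
       [-0.22280626,  0.38551016, -0.89539895],
       [ 0.40143442, -0.80071775, -0.44463636]]), 't': array([ 488.23654144,  143.96799803, 1071.19934035])}
top {'fovy': 54.082939013771174, 'cx': 328.5753224307204, 'cy': 241.16110468060822, 'k1': -0.036389770277266614, 'R': array([[ 2.59428898e-02, -9.99660920e-01,  2.23869072e-03],
       [-9.93001140e-01, -2.60280442e-02, -1.15201031e-01],
       [ 1.15220238e-01,  7.65625227e-04, -9.93339675e-01]]), 't': array([   4.82784669,  534.26417333, 1148.44154259])}
```

View pics/top0.png

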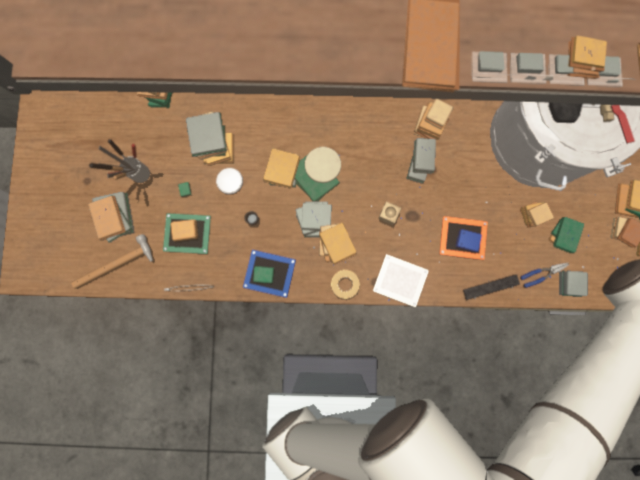

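View pics/side0.png

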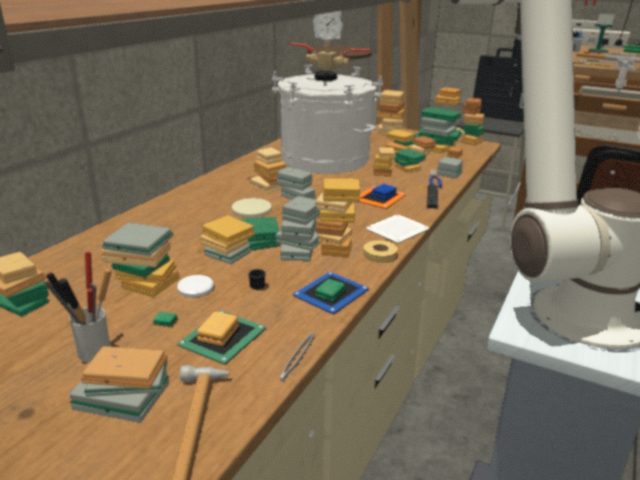

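```bash
cat > h.py <<'E'
from bench import arm
import cv2, numpy as np
from scipy.optimize import minimize
S={'mould_o':(48,63,24),'mould_g':(40,50,18),'mould_bl':(46,56,23),'pad_orange':(100,116,6),'pad_green':(100,116,6),'pad_blue':(100,116,6),'pad_spare':(100,116,6)}
HUE={'mould_o':(5,22),'mould_g':(60,90),'mould_bl':(108,128),'pad_orange':(3,14),'pad_green':(60,90),'pad_blue':(100,128)}
def proj(ci,X):
    c=X@np.array(ci['R']).T+np.array(ci['t']); s=c[:,:2]/c[:,2:]
    s=s*(1+ci['k1']*(s**2).sum(1,keepdims=True)); f=240/np.tan(np.radians(ci['fovy']/2))
    return s*f+[ci['cx'],ci['cy']]
def unproj(ci,uv,z):
    f=240/np.tan(np.radians(ci['fovy']/2)); d=(np.array(uv,float)-[ci['cx'],ci['cy']])/f; s=d.copy()
    for _ in range(20): s=d/(1+ci['k1']*(s**2).sum())
    R=np.array(ci['R']);t=np.array(ci['t']); o=-R.T@t; v=R.T@np.array([s[0],s[1],1])
    return o+v*(z-o[2])/v[2]
def box(sz,x,y,a,z0,r=0):
    w,l,h=np.array(sz)/2; pts=[]
    for sx,sy in((1,1),(1,-1),(-1,-1),(-1,1)):
        if r:
            c=np.array([sx*(w-r),sy*(l-r)])
            for t in np.linspace(0,np.pi/2,4): pts.append(c+r*np.array([sx*np.cos(t),sy*np.sin(t)]))
        else: pts.append([sx*w,sy*l])
    p=np.array(pts)@np.array([[np.cos(a),np.sin(a)],[-np.sin(a),np.cos(a)]])+[x,y]
    return np.vstack([np.c_[p,np.full(len(p),z0)],np.c_[p,np.full(len(p),z0+sz[2])]])
def render(ci,sz,p,z0,org,shape,k=4,r=0):
    uv=proj(ci,box(sz,*p,z0,r)); q=((uv-org+0.5)*k*16-8).astype(np.float32)
    hull=cv2.convexHull(q).round().astype(np.int32); m=np.zeros((shape[0]*k,shape[1]*k),np.uint8)
    cv2.fillConvexPoly(m,hull,255,cv2.LINE_AA,4)
    return cv2.resize(m,(shape[1],shape[0]),interpolation=cv2.INTER_AREA)/255.
def fit(ci,mask,org,sz,z0,x0,y0,r=0):
    best=None
    m=mask.astype(float)
    f=lambda p:((render(ci,sz,p,z0,org,m.shape,r=r)-m)**2).sum()
    for a in np.radians(np.arange(-90,90,20)):
        s=minimize(f,[x0,y0,a],method='Nelder-Mead',options=dict(initial_simplex=[[x0,y0,a],[x0+6,y0,a],[x0,y0+6,a],[x0,y0,a+.25]],xatol=.02,fatol=.05))
        if best is None or s.fun<best.fun: best=s
    return best
def colormask(im,name):
    h=cv2.cvtColor(im,cv2.COLOR_RGB2HSV); lo,hi=HUE[name]
    return (h[...,0]>=lo)&(h[...,0]<=hi)&(h[...,1]>110)&(h[...,2]>50)
E
python3 - <<'E'
import cv2
im=cv2.imread('pics/top0.png')
out=[im[y-40:y+40,x-40:x+40] for x,y in((464,238),(187,234),(269,273),(401,280))]
out=[cv2.resize(o,(400,300) if 0 else (300,300),interpolation=cv2.INTER_NEAREST) for o in out]
import numpy as np
cv2.imwrite('pics/crop0.png',np.vstack([np.hstack(out[:2]),np.hstack(out[2:])]))
h=cv2.cvtColor(im,cv2.COLOR_BGR2HSV)
for n,p in dict(bl=(470,240),orim=(445,240),o=(183,230),grim=(167,234),g=(263,274),brim=(250,265),wh=(401,280),wood=(350,200),wood2=(230,250)).items(): print(n,h[p[1],p[0]])
E
```

```text
bl [113 125 163]
orim [ 12 158 241]
o [ 16 121 229]
grim [ 67  69 152]
g [ 68  84 139]
brim [110 132 174]
wh [ 16  11 246]
wood [ 15 119 167]
wood2 [ 14 111 152]
```

View pics/crop0.png

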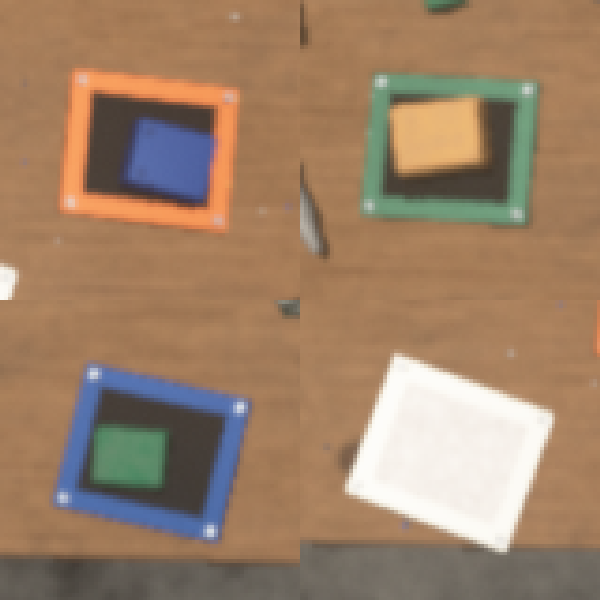

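```bash
cat >> h.py <<'E'
REF={} # BGR refs sampled
def lab(im): return cv2.cvtColor((im/255.).astype(np.float32),cv2.COLOR_RGB2LAB)
def classify(L,refs): # refs list of lab
    return np.argmin([((L-r)**2).sum(-1) for r in refs],0)
def big(m,c):
    n,l,s,ce=cv2.connectedComponentsWithStats(m.astype(np.uint8),connectivity=4)
    i=1+np.argmax(s[1:,4]); return l==i
E
cat > meas0.py <<'E'
from h import *
im=cv2.imread('pics/top0.png')[:,:,::-1]; ci=arm.camera_info('top'); L=lab(im)
P={'pad_orange':((464,238),(444,240),'mould_bl',(470,240)),'pad_green':((187,234),(167,234),'mould_o',(183,230)),'pad_blue':((269,273),(250,268),'mould_g',(263,274)),'pad_spare':((401,280),(385,270),None,None)}
def px(p): return np.median(L[p[1]-1:p[1]+2,p[0]-1:p[0]+2].reshape(-1,3),0)
vis=im.copy()
for n,(c,rp,mn,mp) in P.items():
    org=np.array([c[0]-42,c[1]-42]); sl=(slice(org[1],org[1]+84),slice(org[0],org[0]+84)); l=L[sl]
    wood=px((350,200)); w2=px((230,250)); floor=px((300,330)); refs=[px(rp),wood,w2,floor]
    k=classify(l,refs)==0
    k=big(k,None); cs,_=cv2.findContours(k.astype(np.uint8),cv2.RETR_EXTERNAL,cv2.CHAIN_APPROX_NONE)
    m=np.zeros(k.shape,np.uint8); cv2.drawContours(m,cs,-1,1,-1)
    g=unproj(ci,c,6)
    s=fit(ci,m,org,S[n],0,g[0],g[1]); print(n,s.x[:2].round(1),np.degrees(s.x[2]).round(1),'res',round(s.fun,1),m.sum())
    uv=proj(ci,box(S[n],*s.x,0)); 
    if mn:
        refs=[px(mp),px(rp),np.array([15,0,0]),wood]
        mm=big(classify(l,refs)==0,None) if mn!='mould_bl' else big((classify(l,refs)==0)&True,None)
        g=unproj(ci,mp,20)
        s=fit(ci,mm,org,S[mn],6,g[0],g[1],r=4); print('  ',mn,s.x[:2].round(1),np.degrees(s.x[2]).round(1),'res',round(s.fun,1),mm.sum())
E
python3 meas0.py
python3 - <<'E'
from h import *
ci=arm.camera_info('top');
E
```

```text
pad_orange [ 556.3 -328.4] -5.9 res 29.7 1741
   mould_bl [ 547.9 -338. ] -9.4 res 67.4 396
pad_green [548.3 385.7] -1.5 res 70.1 1687
   mould_o [556.8 390.5] 0.1 res 162.6 372
pad_blue [451.2 168.7] -11.4 res 70.8 1730
   mould_g [447.8 181.8] -3.6 res 23.3 310
pad_spare [ 442.1 -166.6] -19.2 res 15.7 1828
```

```bash
cat >> h.py <<'E'
def overlay(im,ci,items,c,half=40,k=8):
    o=np.array([c[0]-half,c[1]-half]); cr=im[o[1]:o[1]+2*half,o[0]:o[0]+2*half]
    cr=cv2.resize(cr,None,fx=k,fy=k,interpolation=cv2.INTER_NEAREST).copy()
    for sz,p,z0,r in items:
        b=box(sz,*p,z0,r); uv=(proj(ci,b)-o+.5)*k; n=len(b)//2
        cv2.polylines(cr,[uv[:n].astype(np.int32)],True,(255,0,255),1); cv2.polylines(cr,[uv[n:].astype(np.int32)],True,(0,255,255),1)
    return cr
E
cat > ov.py <<'E'
from h import *
F={'pad_orange':(556.3,-328.4,-5.9),'mould_bl':(547.9,-338,-9.4),'pad_green':(548.3,385.7,-1.5),'mould_o':(556.8,390.5,0.1),'pad_blue':(451.2,168.7,-11.4),'mould_g':(447.8,181.8,-3.6),'pad_spare':(442.1,-166.6,-19.2)}
import json,os
if os.path.exists('F.json'): F=json.load(open('F.json'))
import sys
for cam,k in (('top',5),('side',5)):
    im=cv2.imread(f'pics/{cam}0.png')[:,:,::-1]; ci=arm.camera_info(cam); t=[]
    for pn,mn in(('pad_orange','mould_bl'),('pad_green','mould_o'),('pad_blue','mould_g'),('pad_spare',None)):
        it=[]
        for n,z in((pn,0),(mn,6)):
            if n: x,y,a=F[n]; it.append((S[n],(x,y,np.radians(a)),z,4 if z else 0))
        c=proj(ci,np.array([[F[pn][0],F[pn][1],6.]]))[0].astype(int)
        h=30 if cam=='top' else 50
        h=40; t.append(cv2.resize(overlay(im,ci,it,c,h,10),(400,400) if 0 else (300,300) if 0 else (390,300)) if 0 else overlay(im,ci,it,c,36,8)[::1])
    for i in (0,2): cv2.imwrite(f'pics/ov_{cam}{i}_{sys.argv[1]}.png',cv2.resize(np.hstack(t[i:i+2]),(800,400),interpolation=cv2.INTER_AREA)[:,:,::-1])
E
python3 ov.py a
```

```text
(no output)
```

View pics/ov_top0_a.png

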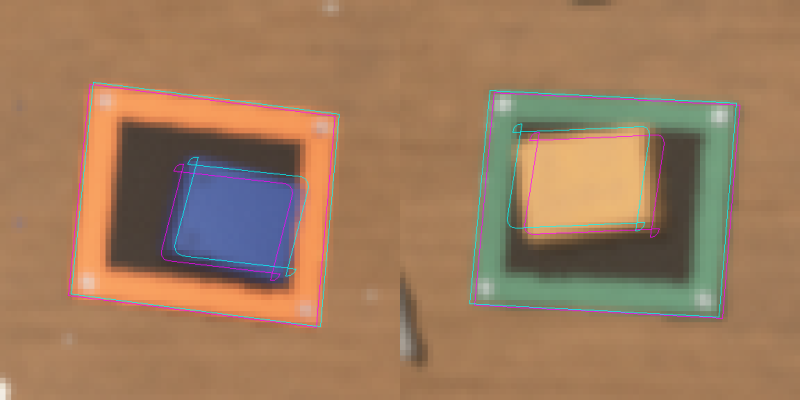

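View pics/ov_top2_a.png

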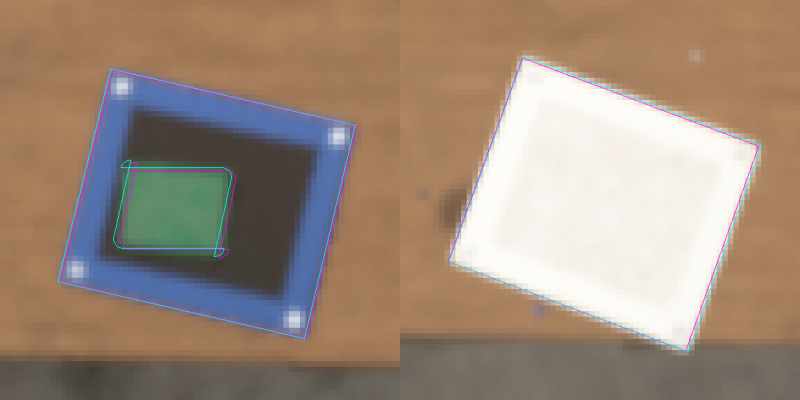

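View pics/ov_side0_a.png

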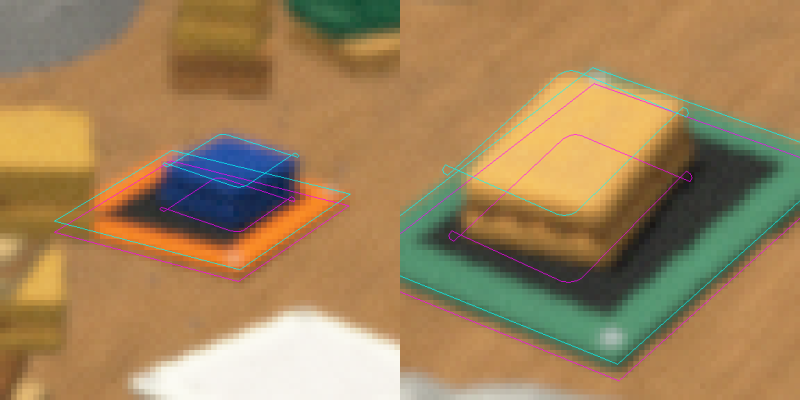

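View pics/ov_side2_a.png

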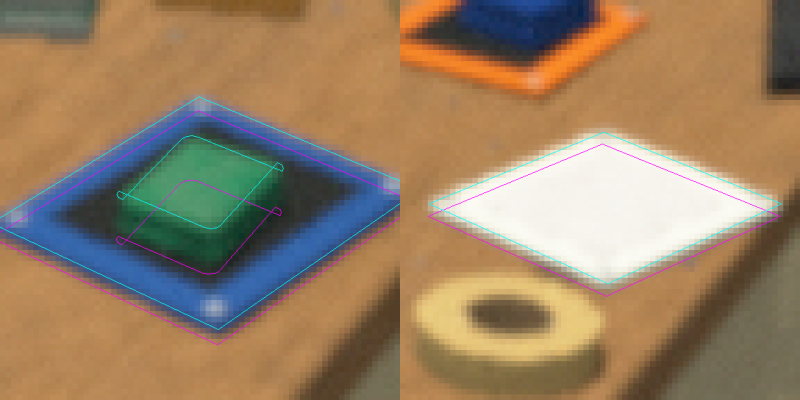

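```bash
cat > fixh.py <<'E'
s=open('h.py').read()
s=s.replace("for t in np.linspace(0,np.pi/2,4): pts","for t in np.linspace(0,np.pi/2,4)[::(1 if sx*sy<0 else -1)]: pts")
s=s.replace("def render(ci,sz,p,z0,org,shape,k=4,r=0):\n    uv=proj(ci,box(sz,*p,z0,r))","def render(ci,sz,p,z0,org,shape,k=4,r=0):\n    b=box(sz,*p,z0,r)\n    if TOP: b=b[len(b)//2:]\n    uv=proj(ci,b)")
s+='''
TOP=False
def topfit(im,ci,name,mp,rimlab,z0=6,gain=None):
    import h
    L=lab(im); org=np.array([mp[0]-30,mp[1]-30]); l=L[org[1]:org[1]+60,org[0]:org[0]+60]
    ml=np.median(L[mp[1]-2:mp[1]+3,mp[0]-2:mp[0]+3].reshape(-1,3),0)
    m=big(classify(l,[ml]+list(rimlab))==0,None)
    g=unproj(ci,mp,z0+S[name][2]); h_T=globals(); h_T['TOP']=True
    s=fit(ci,m,org,S[name],z0,g[0],g[1],r=5); h_T['TOP']=False
    return s,m,org
'''
open('h.py','w').write(s)
E
python3 fixh.py
cat > m1.py <<'E'
from h import *
import json
F={'pad_orange':(556.3,-328.4,-5.9),'pad_green':(548.3,385.7,-1.5),'pad_blue':(451.2,168.7,-11.4),'pad_spare':(442.1,-166.6,-19.2)}
im=cv2.imread('pics/top0.png')[:,:,::-1]; ci=arm.camera_info('top'); L=lab(im)
for mn,mp,rp in(('mould_bl',(470,239),(444,240)),('mould_o',(183,230),(167,234)),('mould_g',(264,274),(250,268))):
    bl=np.array([17,2,2.]); 
    ml=np.median(L[mp[1]-2:mp[1]+3,mp[0]-2:mp[0]+3].reshape(-1,3),0); dark=ml*.5
    s,m,org=topfit(im,ci,mn,mp,[L[rp[1],rp[0]],bl,np.array([26.,6,6])]+([dark] if mn!='mould_bl' else []))
    print(mn,s.x.round(2),np.degrees(s.x[2]).round(1),round(s.fun,1),m.sum(),L[rp[1],rp[0]],ml)
    F[mn]=(s.x[0],s.x[1],np.degrees(s.x[2]))
json.dump(F,open('F.json','w'))
E
python3 m1.py; python3 ov.py b
```

```text
mould_bl [ 5.4689e+02 -3.3480e+02 -2.2000e-01] -12.8 10.6 393 [73.41919  26.59375  46.453125] [ 44.14673   10.375    -35.234375]
mould_o [5.5447e+02 3.8701e+02 1.5000e-01] 8.4 51.3 410 [ 59.088135 -21.015625  12.5625  ] [76.46484  10.703125 37.59375 ]
mould_g [4.4772e+02 1.8086e+02 3.0000e-02] 1.6 43.3 268 [ 48.187256   7.296875 -35.84375 ] [ 54.174805 -23.328125  13.359375]
```

View pics/ov_top0_b.png

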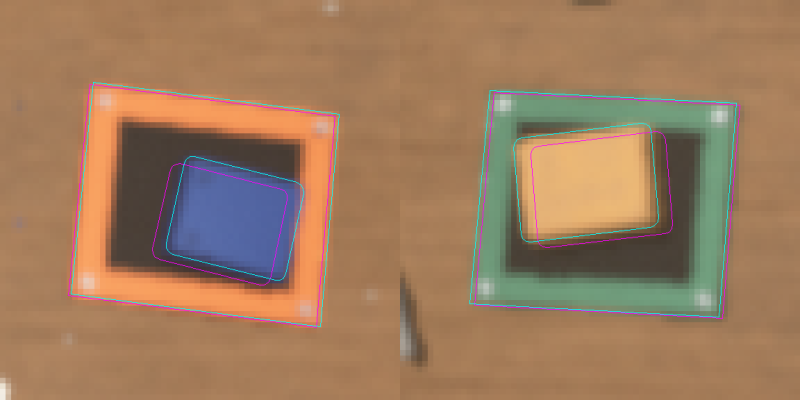

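View pics/ov_top2_b.png

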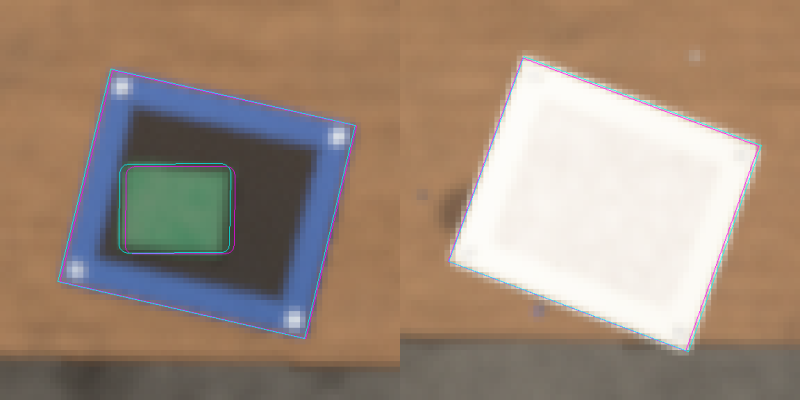

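View pics/ov_side0_b.png

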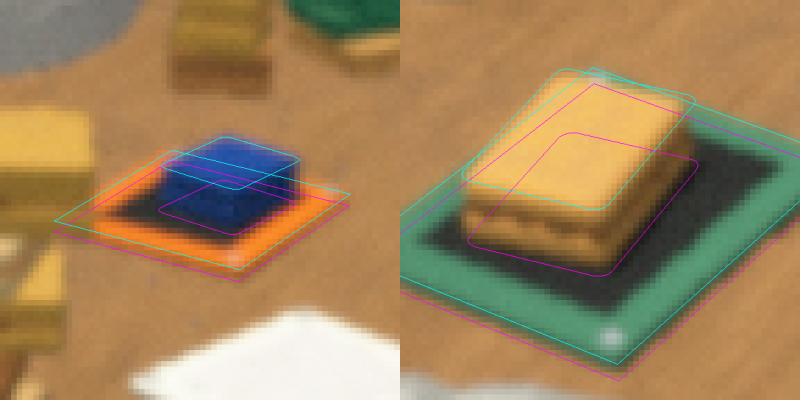

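View pics/ov_side2_b.png

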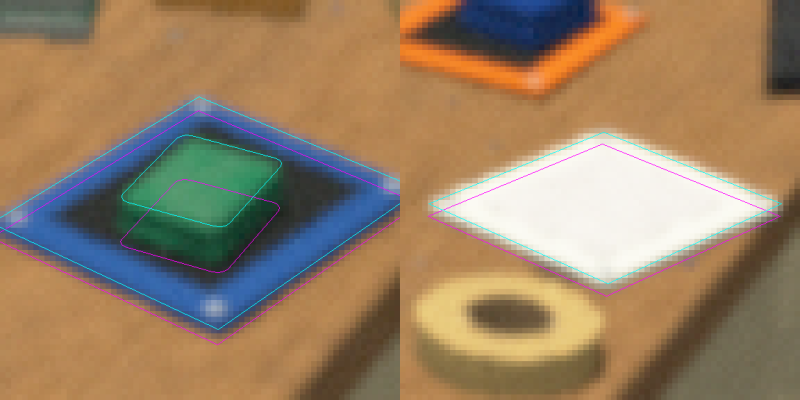

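```bash
cat > m2.py <<'E'
from h import *
import json
F=json.load(open('F.json'))
for cam in('top','side'):
    im,d=arm.get_image(cam); ci=arm.camera_info(cam)
    cv2.imwrite(f'pics/{cam}1.png',im[:,:,::-1]); np.save(f'd_{cam}1.npy',d)
    ms={}
    for mn in('mould_bl','mould_o','mould_g'):
        r=arm.outline_of(mn,cam)
        for q in r:
            m=q['mask']; e=q['extent']; c=proj(ci,np.array([[F[mn][0],F[mn][1],18.]]))[0]
            near=e[0]-5<c[0]<e[0]+e[2]+5 and e[1]-5<c[1]<e[1]+e[3]+5
            print(cam,mn,round(q['confidence'],2),np.round(e),near,m.sum())
            if near and e[2]<80:
                org=np.array([int(c[0])-45,int(c[1])-45]); mm=m[org[1]:org[1]+90,org[0]:org[0]+90]
                s=fit(ci,mm,org,S[mn],6,F[mn][0],F[mn][1],r=5); print('   fit',s.x[:2].round(1),np.degrees(s.x[2]).round(1),round(s.fun,1))
                if cam=='top':
                    ys,xs=np.nonzero(cv2.erode(mm.astype(np.uint8),np.ones((7,7))))
                    dd=np.median(d[ys+org[1],xs+org[0]])
                    f=240/np.tan(np.radians(ci['fovy']/2)); u=[(xs.mean()+org[0]-ci['cx'])/f,(ys.mean()+org[1]-ci['cy'])/f,1]
                    R=np.array(ci['R']); print('   top z',R.T@(np.array(u)*dd-np.array(ci['t'])))
    np.savez(f'x_{cam}',**ms)
E
python3 m2.py
```

```text
top mould_bl 0.79 [455. 228.  25.  27.] True 427
   fit [ 545.9 -336.5] -11.8 36.6
   top z [ 544.44125804 -332.13257255   27.7583016 ]
top mould_o 0.66 [253. 265.  23.  20.] False 319
top mould_o 0.61 [179. 182.  15.  18.] False 144
top mould_g 0.66 [253. 265.  23.  20.] True 319
   fit [445.7 181.2] -4.1 13.4
   top z [445.71160678 179.95567098  23.35156627]
top mould_g 0.61 [179. 182.  15.  18.] False 144
side mould_bl 0.73 [369. 181.  29.  18.] True 328
   fit [ 547.9 -339. ] -14.3 11.6
side mould_bl 0.24 [176. 319.  88.  45.] False 1529
side mould_o 0.85 [152. 311.  26.  13.] False 274
side mould_o 0.84 [312. 280.  33.  24.] False 425
side mould_g 0.85 [152. 311.  26.  13.] False 274
side mould_g 0.84 [312. 280.  33.  24.] True 425
   fit [449.5 178.3] -0.6 93.0
```

play_rows(
  motion=[100,5.4,4.5,0,0,0,10.3,100,10.8,9.0,0,0,0,20.6,100,16.2,13.5,0,0,0,30.9,100,21.6,18.0,0,0,0,41.2,100,27.1,22.5,0,0,0,51.5],
)

```text
clock: 1.12
position: [516.8, -359.9, 231.6]
ee_rot: [-0.629, 0.777, -0.0, 0.0]
contact_force: [0.1, 0.1, 0.4]
gripper_width: 85.5
```

play_rows(
  motion=[100,0,0,0,0,0,0,100,0,0,-5,0,0,0,100,0,0,-10,0,0,0,100,0,0,-15,0,0,0,100,0,0,-15,0,0,0],
)

```text
clock: 1.75
position: [512.0, -360.7, 77.3]
ee_rot: [-0.626, 0.78, 0.004, -0.002]
contact_force: [0.8, -0.1, 1.1]
gripper_width: 85.3
```

Run:
```python
from h import *
s=arm.read_state(); print(s['position'],s['ee_rot'],s['joints'].round(2))
for n in('top','side'):
    im,d=arm.get_image(n); cv2.imwrite(f'pics/{n}2.png',im[:,:,::-1])
    c=proj(arm.camera_info(n),s['position'][None]-[0,0,50])[0].astype(int)
    print(c); cv2.imwrite(f'pics/{n}2c.png',cv2.resize(im[max(0,c[1]-60):c[1]+60,max(0,c[0]-80):c[0]+80][:,:,::-1],None,fx=5,fy=5))
```

```text
[ 512.02510896 -360.70874345   77.34373009] [-0.62596723  0.77983379  0.00437508 -0.00226674] [-0.36  0.53 -0.17 -0.   -0.88  0.14]
[478 253]
[399 187]
```

View pics/side2c.png

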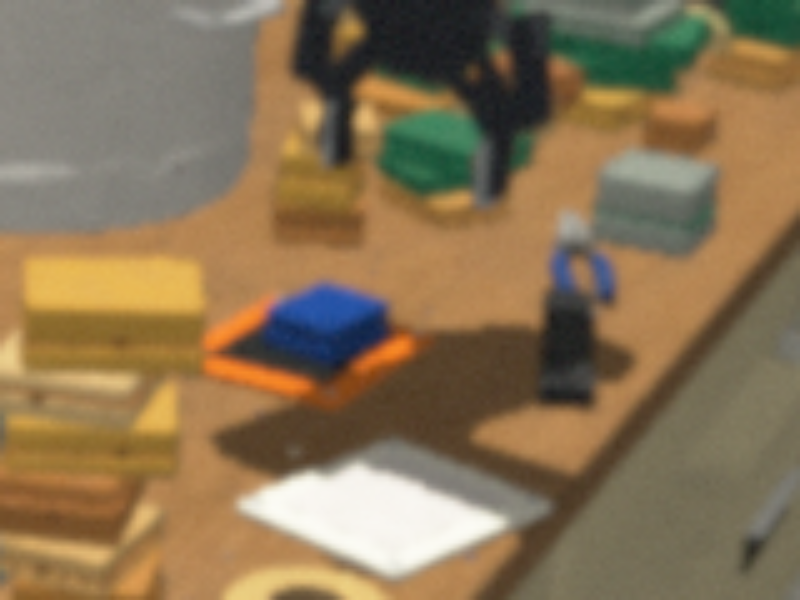

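play_rows(
  motion=[100,3.45,2.5,-1.5,0,0,0,100,3.45,2.5,-1.5,0,0,0,100,3.45,2.5,-1.5,0,0,0],
)

```text
clock: 2.22
position: [551.1, -337.0, 68.8]
ee_rot: [-0.627, 0.779, -0.002, 0.001]
contact_force: [1.0, 0.1, 0.5]
gripper_width: 85.4
```

```bash
cat > look.py <<'E'
from h import *
import sys
tag=sys.argv[1]; s=arm.read_state(); print(s['clock'],s['position'].round(1),s['ee_rot'].round(4),s['joints'].round(2),s['gripper_width'])
q=s['ee_rot']; from scipy.spatial.transform import Rotation as Ro
y=Ro.from_quat(q).as_matrix(); print('jaw deg',np.degrees(np.arctan2(y[1,1],y[0,1])).round(2),'toolz',y[:,2].round(4))
out=[]
for n in sys.argv[2:]:
    im,d=arm.get_image(n); cv2.imwrite(f'pics/{n}_{tag}.png',im[:,:,::-1])
    c=proj(arm.camera_info(n),(s['position']-[0,0,s['position'][2]-20])[None])[0].astype(int)
    o=np.clip(c-[40,40],0,[560,400]); print(n,'crop org',o)
    out.append(cv2.resize(im[o[1]:o[1]+80,o[0]:o[0]+80][:,:,::-1],(400,400),interpolation=cv2.INTER_CUBIC))
cv2.imwrite(f'pics/look_{tag}.png',np.hstack(out))
E
python3 look.py 3 top side
```

```text
2.225 [ 551.1 -337.    68.8] [-0.6269  0.7791 -0.0018  0.0009] [-0.3   0.56 -0.14  0.   -0.87  0.08] 85.44398469419978
jaw deg 167.64 toolz [ 0.0036 -0.0016 -1.    ]
top crop org [428 198]
side crop org [342 150]
```

View pics/look_3.png

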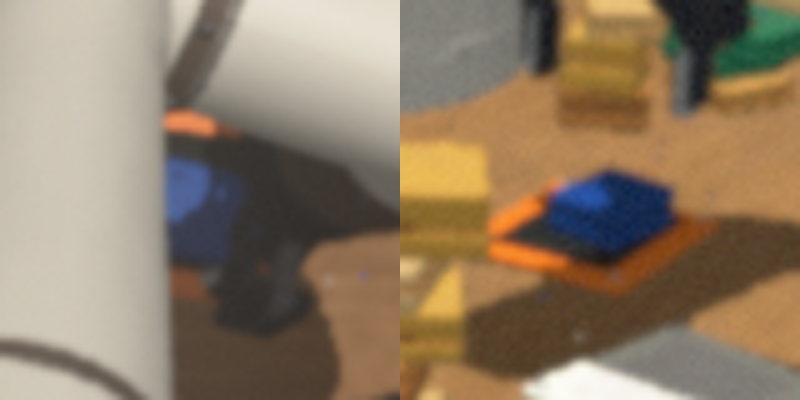

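play_rows(
  motion=[100,0,0,-2.5,0,0,0,100,0,0,-2.5,0,0,0,100,0,0,-2.5,0,0,0],
)

```text
clock: 2.7
position: [550.2, -337.0, 42.4]
ee_rot: [-0.627, 0.779, -0.001, 0.0]
contact_force: [0.3, -0.3, -0.0]
gripper_width: 85.3
```

```bash
python3 look.py 4 side
python3 - <<'E'
from h import *
im=cv2.imread('pics/side_4.png'); cv2.imwrite('pics/s4.png',cv2.resize(im[130:230,310:450],(800,571),interpolation=cv2.INTER_CUBIC))
E
```

```text
2.7 [ 550.2 -337.    42.4] [-6.267e-01  7.793e-01 -7.000e-04  2.000e-04] [-0.3   0.6  -0.16  0.   -0.82  0.08] 85.32974385350799
jaw deg 167.61 toolz [ 1.1e-03 -8.0e-04 -1.0e+00]
side crop org [342 150]
```

View pics/s4.png

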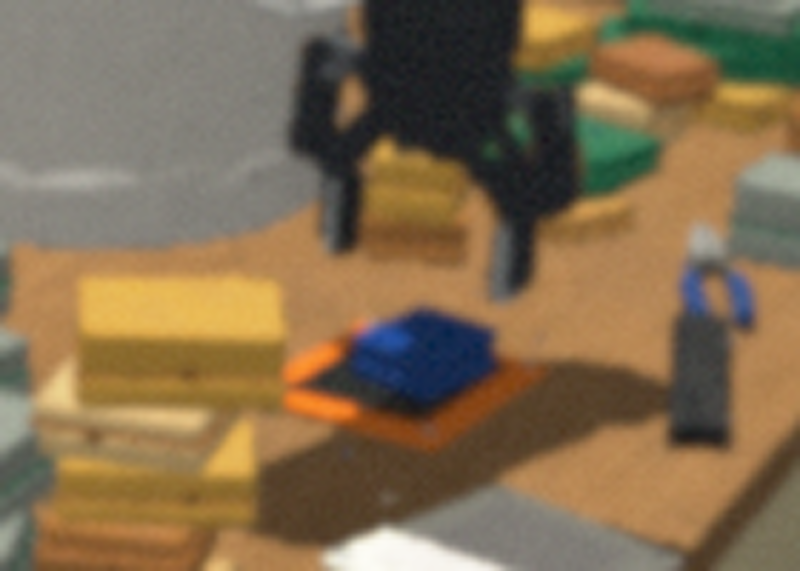

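play_rows(
  motion=[100,-0.3,0.1,-2.0,0,0,0,100,-0.3,0.1,-3.6,0,0,0,100,-0.3,0.1,-3.6,0,0,0],
)

```text
clock: 3.12
position: [546.2, -335.2, 4.2]
ee_rot: [-0.627, 0.779, 0.001, -0.001]
contact_force: [0.4, 0.3, -0.8]
gripper_width: 85.5
```

play_rows(
  motion=[0,0,0,0.15,0,0,0,0,0,0,0.15,0,0,0,0,0,0,0.15,0,0,0,0,0,0,0.15,0,0,0,0,0,0,0.15,0,0,0],
)

```text
clock: 3.75
position: [548.0, -335.8, 8.1]
ee_rot: [-0.627, 0.779, -0.001, 0.001]
contact_force: [0.1, 0.6, 6.9]
gripper_width: 44.8
```

```bash
python3 look.py 5 side
python3 - <<'E'
from h import *
im=cv2.imread('pics/side_5.png'); cv2.imwrite('pics/s5.png',cv2.resize(im[150:220,330:428],(800,571),interpolation=cv2.INTER_CUBIC))
E
```

```text
3.75 [ 548.  -335.8    8.1] [-6.269e-01  7.791e-01 -1.200e-03  5.000e-04] [-0.3   0.64 -0.19  0.   -0.74  0.08] 44.84965684639214
jaw deg 167.65 toolz [ 0.0023 -0.0011 -1.    ]
side crop org [343 150]
```

View pics/s5.png

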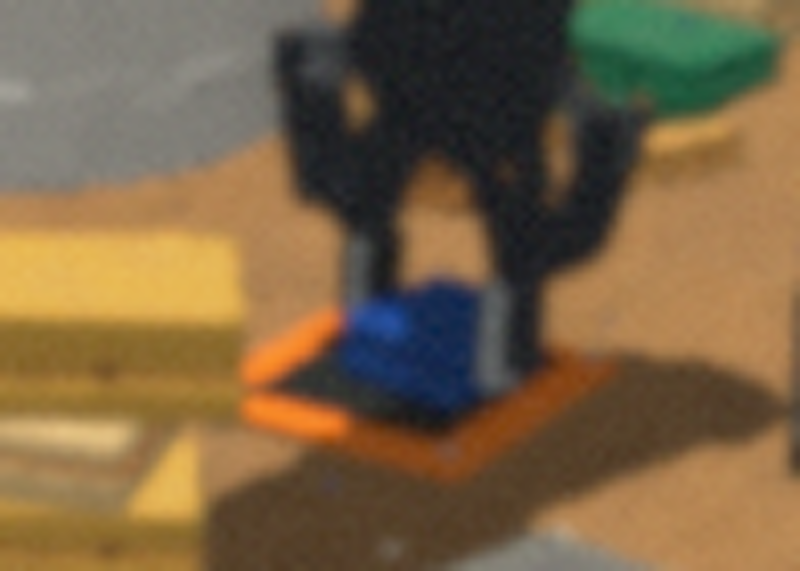

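play_rows(
  motion=[0,0,0,5,0,0,0,0,0,0,10,0,0,0,0,-3.0,5,12,0,0,-2,0,-6.0,10,12,0,0,-4,0,-9,14,12,0,0,-6.8],
)

```text
clock: 4.42
position: [455.3, -193.9, 126.6]
ee_rot: [-0.579, 0.816, 0.0, 0.0]
contact_force: [-0.1, 1.3, -0.4]
gripper_width: 45.1
```

```bash
python3 look.py 6 side
python3 - <<'E'
from h import *
im=cv2.imread('pics/side_6.png'); cv2.imwrite('pics/s6.png',cv2.resize(im[130:270,310:506],(800,571),interpolation=cv2.INTER_CUBIC))
E
```

```text
4.425 [ 455.3 -193.9  126.6] [-5.786e-01  8.156e-01  4.000e-04  0.000e+00] [-0.07  0.27 -0.45 -0.   -0.85 -0.26] 45.14943264359748
jaw deg 160.71 toolz [-4.e-04  6.e-04 -1.e+00]
side crop org [356 176]
```

View pics/s6.png

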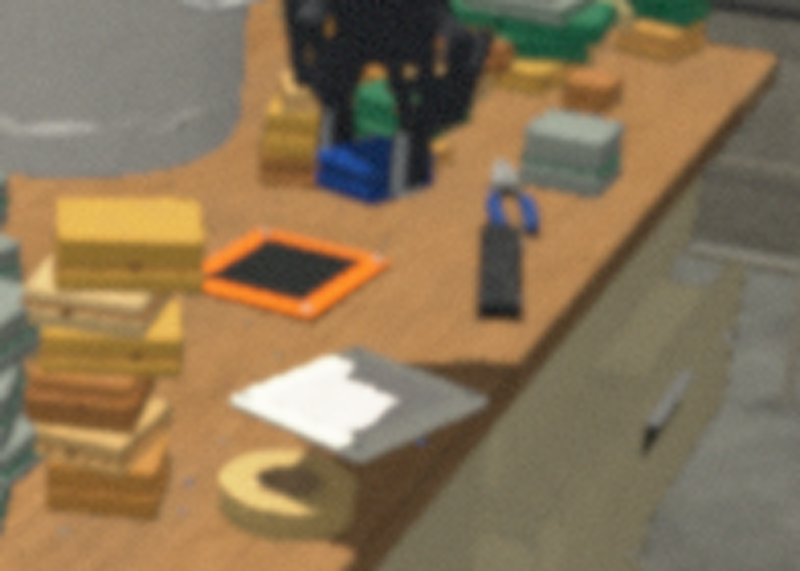

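play_rows(
  motion=[0,-1.4,2.7,0,0,0,0,0,-1.4,2.7,-4,0,0,0,0,-1.4,2.7,-8,0,0,0,0,-1.4,2.7,-10,0,0,0,0,-1.4,2.7,-10,0,0,0],
)

```text
clock: 5.1
position: [441.3, -168.4, 25.2]
ee_rot: [-0.579, 0.815, 0.002, -0.002]
contact_force: [0.7, 0.2, -0.6]
gripper_width: 44.8
```

play_rows(
  motion=[0,0.1,0.1,-1.0,0,0,0,0,0.1,0.1,-1.5,0,0,0,0,0.1,0.1,-1.5,0,0,0],
)

```text
clock: 5.48
position: [444.0, -167.4, 11.9]
ee_rot: [-0.579, 0.815, -0.0, 0.0]
contact_force: [-0.3, -0.5, -1.8]
gripper_width: 44.6
```

play_rows(
  motion=[0,0,0,-0.2,0,0,0,0,0,0,-0.2,0,0,0,0,0,0,-0.3,0,0,0],
)

```text
clock: 5.85
position: [444.1, -167.4, 9.0]
ee_rot: [-0.579, 0.815, -0.0, 0.0]
contact_force: [-0.5, 0.4, -0.9]
gripper_width: 44.9
```

play_rows(
  motion=[0,0,0,-0.1,0,0,0,0,0,0,-0.1,0,0,0,100,0,0,-0.1,0,0,0,100,0,0,-0.1,0,0,0,100,0,0,-0.1,0,0,0],
)

```text
clock: 6.48
position: [443.9, -167.4, 7.7]
ee_rot: [-0.579, 0.815, 0.0, -0.0]
contact_force: [0.2, -0.3, 0.3]
gripper_width: 85.5
```

play_rows(
  motion=[100,0,0,6,0,0,0,100,0,0,12,0,0,0,100,0,0,18,0,0,0,100,0,2,22,0,0,5,100,0,8,22,0,0,10],
)

```text
clock: 7.1
position: [446.1, -87.7, 231.5]
ee_rot: [-0.648, 0.762, -0.003, 0.003]
contact_force: [1.1, 1.1, -0.2]
gripper_width: 85.7
```

play_rows(
  motion=[100,0,5.5,0,0,0,3,100,0,11,0,0,0,6,100,0,16.5,0,0,0,9,100,1,22,0,0,0,12,100,2,27,0,0,0,15],
)

```text
clock: 7.72
position: [463.7, 184.5, 227.9]
ee_rot: [0.743, -0.669, 0.0, -0.0]
contact_force: [0.6, -0.5, -0.0]
gripper_width: 85.3
```

```bash
python3 look.py 7 top side
```

```text
7.725 [463.7 184.5 227.9] [ 7.430e-01 -6.693e-01  0.000e+00 -2.000e-04] [ 0.7   0.17 -0.3  -0.   -1.1  -0.6 ] 85.31322895435248
jaw deg -174.03 toolz [ 3.e-04  3.e-04 -1.e+00]
top crop org [221 227]
side crop org [281 246]
```

View pics/top_7.png

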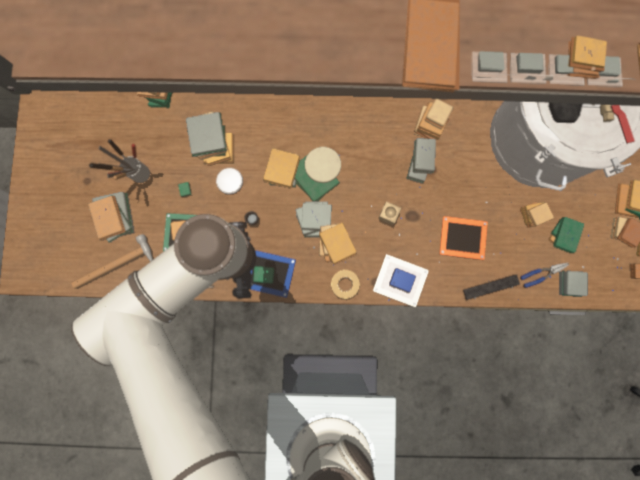

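Run:
```python
from h import *
import h
for f in('top0','top1'):
    im=cv2.imread(f'pics/{f}.png')[:,:,::-1]; ci=arm.camera_info('top')
    org=np.array([160,205]); c=im[205:265,160:215].astype(float)
    m=((c[...,0]-c[...,1]>18)); 
    # inside pad region only
    pad=render(ci,(84,100,6),(548.3,385.7,np.radians(-1.5)),0,org,m.shape)>.5
    hh=cv2.cvtColor(im[205:265,160:215],cv2.COLOR_RGB2HSV)
    for sat in (90,115):
        full=big((hh[...,0]<25)&(hh[...,1]>sat)&(hh[...,2]>70)&pad,None)
        s=fit(ci,full,org,S['mould_o'],6,555,387,r=5); print(f,sat,full.sum(),s.x[:2].round(1),np.degrees(s.x[2]).round(1),s.fun.round(1))
    top=big(full&(hh[...,2]>170),None); h.TOP=True
    s=fit(ci,top,org,S['mould_o'],6,555,387,r=5); h.TOP=False; print(' top',top.sum(),s.x[:2].round(1),np.degrees(s.x[2]).round(1),s.fun.round(1))
```

```text
top0 90 554 [554.  387.6] 6.9 18.4
top0 115 493 [554.2 387.8] 4.3 45.5
 top 404 [554.4 387.2] 8.4 57.2
top1 90 552 [554.  387.8] 7.4 19.6
top1 115 496 [554.  387.7] 4.9 42.3
 top 403 [554.4 387.2] 8.4 58.2
```

play_rows(
  motion=[100,2,5,0,0,0,0,100,4,10,0,0,0,0,100,6.5,15,0,0,0,0,100,9,20,0,0,0,0,100,9,20,0,0,0,0],
)

```text
clock: 8.45
position: [554.5, 384.8, 224.9]
ee_rot: [0.743, -0.67, -0.0, 0.001]
contact_force: [0.1, -0.6, -0.4]
gripper_width: 85.6
```

play_rows(
  motion=[100,0,0.2,-6,0,0,0.5,100,0,0.2,-12,0,0,0.5,100,0,0.2,-17,0,0,0.5,100,0,0.2,-17.5,0,0,0.5,100,0,0.2,-17.5,0,0,0.5],
)

```text
clock: 9.07
position: [554.9, 384.7, 54.6]
ee_rot: [0.745, -0.667, 0.0, -0.001]
contact_force: [-0.7, -0.0, 0.8]
gripper_width: 85.1
```

```bash
python3 look.py 8 side top
python3 - <<'E'
from h import *
im=cv2.imread('pics/side_8.png'); cv2.imwrite('pics/s8.png',cv2.resize(im[240:380,130:326],(800,571),interpolation=cv2.INTER_CUBIC))
E
```

```text
9.075 [554.9 384.7  54.6] [ 7.45e-01 -6.67e-01  4.00e-04 -1.10e-03] [ 0.85  0.62 -0.07  0.   -0.88 -0.74] 85.14675140146396
jaw deg -173.68 toolz [ 0.002  0.001 -1.   ]
side crop org [179 286]
top crop org [145 189]
```

View pics/s8.png

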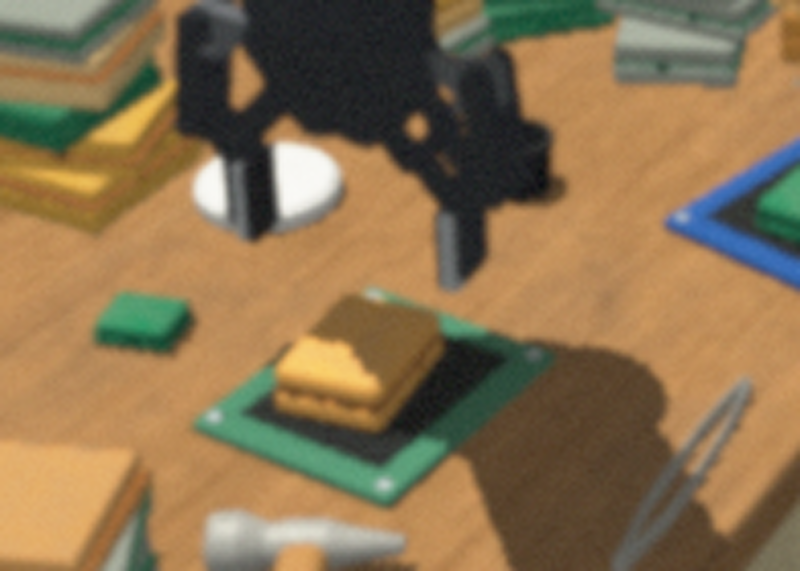

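Fingers straddle the orange mould (around crop (360,360)). Descend.

play_rows(
  motion=[100,-0.1,0.25,-3,0,0,0,100,-0.1,0.25,-4.5,0,0,0,100,-0.1,0.25,-4.5,0,0,0,100,-0.1,0.25,-4.5,0,0,0],
)

```text
clock: 9.68
position: [553.7, 387.7, 9.2]
ee_rot: [0.745, -0.667, 0.0, -0.001]
contact_force: [-0.4, -0.1, -0.5]
gripper_width: 85.5
```

play_rows(
  motion=[0,0,0,0,0,0,0,0,0,0,0,0,0,0,0,0,0,0,0,0,0,0,0,0,0,0,0,0,0,0,0,0,0,0,0],
)

```text
clock: 10.3
position: [553.6, 387.7, 9.0]
ee_rot: [0.745, -0.667, 0.0, -0.001]
contact_force: [-1.6, 0.6, 5.9]
gripper_width: 45.8
```

play_rows(
  motion=[0,0,0,5,0,0,0,0,0,0,11,0,0,0,0,0,0,17,0,0,0,0,-2,-2,22,0,0,-2,0,-5,-7,22,0,0,-4],
)

```text
clock: 10.92
position: [504.4, 319.0, 231.7]
ee_rot: [0.721, -0.692, 0.0, -0.005]
contact_force: [0.2, 0.4, -1.6]
gripper_width: 46.1
```

play_rows(
  motion=[0,-2.5,-5.5,0,0,0,-2,0,-4.5,-11,0,0,0,-4,0,-6,-17,0,0,0,-6,0,-6,-23,0,0,0,-7,0,-6,-29,0,0,0,-8.2],
)

```text
clock: 11.55
position: [441.9, 25.3, 227.6]
ee_rot: [-0.67, 0.742, 0.0, -0.0]
contact_force: [1.5, -0.3, -0.5]
gripper_width: 45.7
```

play_rows(
  motion=[0,0,-5.5,0,0,0,0,0,1,-11,0,0,0,0,0,3,-16.5,0,0,0,0,0,5,-22,0,0,0,0,0,7,-27,0,0,0,0],
)

```text
clock: 12.18
position: [512.8, -244.8, 227.0]
ee_rot: [-0.67, 0.743, 0.001, -0.0]
contact_force: [0.4, 0.7, -0.5]
gripper_width: 45.8
```

play_rows(
  motion=[0,2.2,-4.2,0,0,0,0,0,4.3,-8.3,-2,0,0,0,0,4.3,-8.3,-7,0,0,0,0,4.3,-8.3,-12,0,0,0,0,4.3,-8.3,-17,0,0,0],
)

```text
clock: 12.8
position: [555.1, -325.8, 55.4]
ee_rot: [-0.67, 0.743, 0.001, -0.0]
contact_force: [1.0, -0.5, -1.9]
gripper_width: 45.9
```

play_rows(
  motion=[0,0,0,-1.5,0,0,0,0,0,0,-2,0,0,0,0,0,0,-2,0,0,0],
)

```text
clock: 13.18
position: [557.1, -326.3, 39.4]
ee_rot: [-0.67, 0.742, -0.001, 0.001]
contact_force: [0.1, 0.6, 0.5]
gripper_width: 45.5
```

```bash
python3 look.py 9 side top
```

```text
13.175 [ 557.1 -326.3   39.4] [-6.700e-01  7.423e-01 -1.300e-03  6.000e-04] [-0.28  0.6  -0.16  0.   -0.81  0.18] 45.54195579551131
jaw deg 174.14 toolz [ 0.0026 -0.0012 -1.    ]
side crop org [339 151]
top crop org [424 196]
```

View pics/look_9.png

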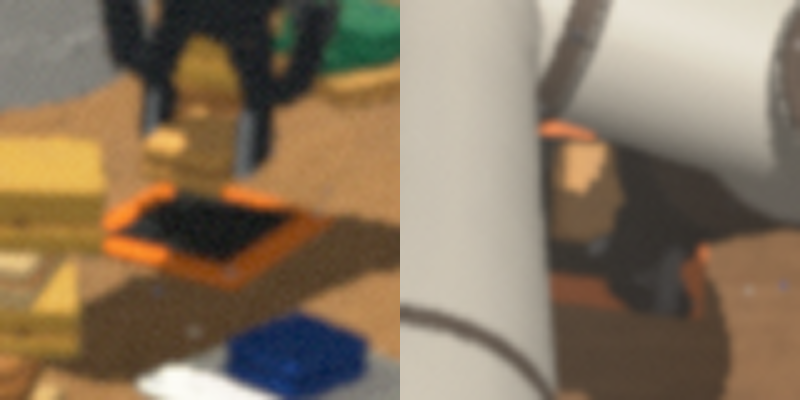

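play_rows(
  motion=[0,-0.1,-0.2,-1.5,0,0,0,0,-0.1,-0.2,-2.7,0,0,0,0,-0.1,-0.2,-2.7,0,0,0,0,-0.1,-0.2,-2.7,0,0,0],
)

```text
clock: 13.78
position: [554.8, -327.8, 10.4]
ee_rot: [-0.67, 0.742, 0.0, -0.0]
contact_force: [-0.3, -0.4, -0.9]
gripper_width: 45.6
```

play_rows(
  motion=[0,0.15,-0.05,-0.1,0,0,0,0,0.15,-0.05,-0.1,0,0,0,0,0.15,-0.05,-0.15,0,0,0],
)

```text
clock: 14.15
position: [556.5, -328.4, 9.4]
ee_rot: [-0.67, 0.742, -0.0, 0.0]
contact_force: [0.1, 0.4, 0.3]
gripper_width: 45.8
```

play_rows(
  motion=[0,0,0,-0.05,0,0,0,100,0,0,-0.05,0,0,0,100,0,0,-0.05,0,0,0,100,0,0,-0.05,0,0,0,100,0,0,3,0,0,0],
)

```text
clock: 14.78
position: [554.5, -327.7, 37.0]
ee_rot: [-0.67, 0.743, 0.003, -0.001]
contact_force: [0.4, -0.1, 1.1]
gripper_width: 85.4
```

play_rows(
  motion=[100,0,0,6,0,0,0,100,0,0,12,0,0,0,100,0,0,18,0,0,0,100,-3,4,19,0,0,0,100,-6,9,19,0,0,0],
)

```text
clock: 15.4
position: [496.4, -238.1, 230.7]
ee_rot: [-0.669, 0.743, -0.001, 0.001]
contact_force: [0.7, 1.7, -0.5]
gripper_width: 85.1
```

play_rows(
  motion=[100,-3,5,0,0,0,1,100,-4.5,11,0,0,0,2,100,-5,17,0,0,0,3,100,-5,23,0,0,0,4,100,-5,29,0,0,0,5],
)

```text
clock: 16.02
position: [446.0, 53.4, 229.9]
ee_rot: [-0.702, 0.712, -0.0, 0.001]
contact_force: [1.6, 0.7, -0.2]
gripper_width: 85.4
```

```bash
python3 look.py 10 top side
```

```text
16.025 [446.   53.4 229.9] [-7.019e-01  7.123e-01 -3.000e-04  7.000e-04] [ 0.48  0.08 -0.4   0.   -1.09 -0.5 ] 85.42787375987916
jaw deg 179.16 toolz [ 1.5e-03  6.0e-04 -1.0e+00]
top crop org [273 236]
side crop org [318 220]
```

View pics/top_10.png

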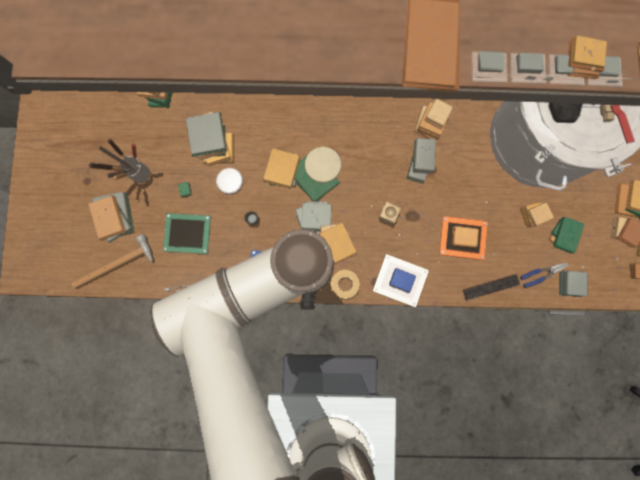

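Orange sits on its pad. I'll check its centring now with the same fits, plus the green pad unoccluded.

```bash
cat > chk.py <<'E'
from h import *
import h,sys
f=sys.argv[1]; im=cv2.imread(f'pics/{f}.png')[:,:,::-1]; ci=arm.camera_info('top')
hs=cv2.cvtColor(im,cv2.COLOR_RGB2HSV).astype(int); H,Sa,V=hs[...,0],hs[...,1],hs[...,2]
PADS={'pad_orange':((556.3,-328.4,-5.9)),'pad_green':((548.3,385.7,-1.5)),'pad_blue':((451.2,168.7,-11.4)),'pad_spare':((442.1,-166.6,-19.2))}
L=lab(im)
def chk(pn,mn):
    x,y,a=PADS[pn]; c=proj(ci,np.array([[x,y,6.]]))[0].astype(int); org=c-32; sl=(slice(org[1],org[1]+64),slice(org[0],org[0]+64))
    p=(x,y,np.radians(a)); sh=(64,64)
    # dark panel fit
    inner=render(ci,(84,100,6),p,0,org,sh)>.5
    pan=(V[sl]<95)&inner
    l=L[sl]; ref={'mould_o':None}
    if mn=='mould_o': m=(H[sl]<25)&(Sa[sl]>90)&(V[sl]>70)&(render(ci,(84,100,6),p,0,org,sh)>.5)&~((Sa[sl]>140)&(V[sl]>225)&(H[sl]<14))
    elif mn=='mould_g': m=(H[sl]>50)&(H[sl]<95)&(Sa[sl]>50)&(render(ci,(76,92,6),p,0,org,sh)>.5)
    else: m=(H[sl]>100)&(H[sl]<130)&(Sa[sl]>70)&(render(ci,(76,92,6),p,0,org,sh)>.5)
    m=big(m,None); s=fit(ci,m,org,S[mn],6,x,y,r=5)
    d=s.x[:2]-[x,y]; ca,sa=np.cos(np.radians(a)),np.sin(np.radians(a))
    print(mn,'on',pn,s.x[:2].round(1),np.degrees(s.x[2]).round(1),'res',s.fun.round(1),m.sum(),'off padframe',(round(ca*d[0]+sa*d[1],1),round(-sa*d[0]+ca*d[1],1)),'dyaw',(np.degrees(s.x[2])-a).round(1))
    return overlay(im,ci,[(S[pn],p,0,0),((72,88,6),p,0,0),(S[mn],s.x,6,5)],c,25,8)
o=[chk(*q.split(':')) for q in sys.argv[2:]]
cv2.imwrite(f'pics/chk_{f}.png',np.hstack(o)[:,:,::-1])
E
python3 chk.py top_10 pad_orange:mould_o pad_spare:mould_bl
```

```text
mould_o on pad_orange [ 560.1 -330.6] -13.6 res 308.0 878 off padframe (np.float64(4.0), np.float64(-1.8)) dyaw -7.7
mould_bl on pad_spare [ 442.2 -167.2] -17.4 res 79.7 360 off padframe (np.float64(0.2), np.float64(-0.5)) dyaw 1.8
```

View pics/chk_top_10.png

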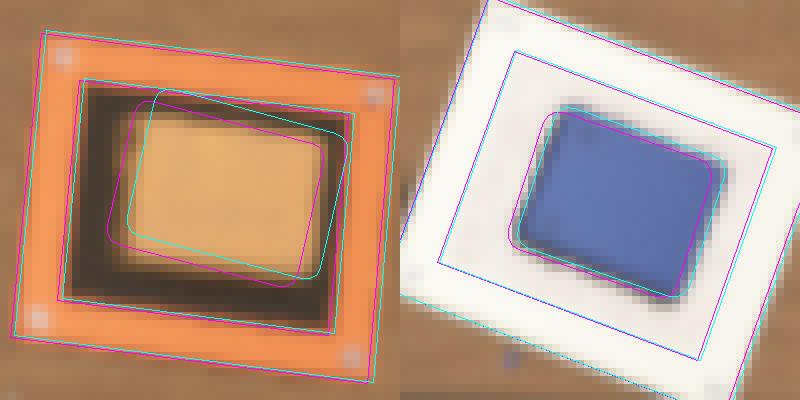

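```bash
sed -i "s/m=(H\[sl\]<25).*$/m=(H[sl]<25)\&(Sa[sl]>80)\&(V[sl]>95)\&(render(ci,(64,80,6),p,0,org,sh)>.5)/" chk.py; python3 chk.py top_10 pad_orange:mould_o pad_spare:mould_bl
```

```text
mould_o on pad_orange [ 557.2 -327.9] -4.7 res 17.5 536 off padframe (np.float64(0.9), np.float64(0.6)) dyaw 1.2
mould_bl on pad_spare [ 442.2 -167.2] -17.4 res 79.7 360 off padframe (np.float64(0.2), np.float64(-0.5)) dyaw 1.8
```

View pics/chk_top_10.png

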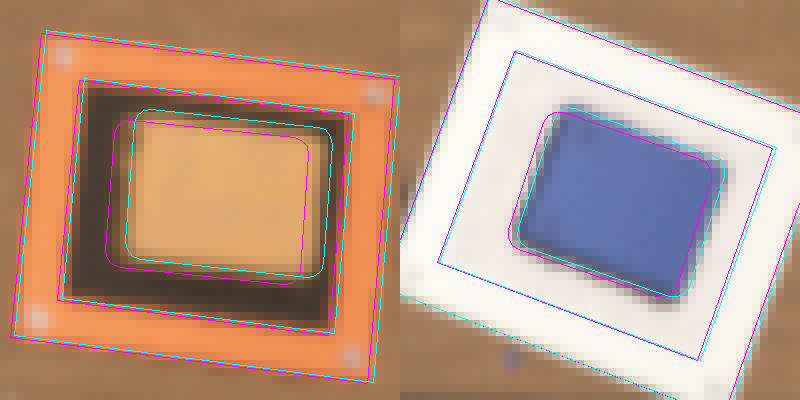

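```bash
cat > padfit.py <<'E'
from h import *
import sys
im=cv2.imread(f'pics/{sys.argv[1]}.png')[:,:,::-1]; ci=arm.camera_info('top'); h=cv2.cvtColor(im,cv2.COLOR_RGB2HSV).astype(int)
for n,lo,hi,sm,c in(('pad_green',50,95,40,(187,234)),('pad_blue',98,130,60,(269,273)),('pad_orange',0,13,140,(464,238))):
    if n not in sys.argv[2:]: continue
    o=np.array(c)-42; sl=(slice(o[1],o[1]+84),slice(o[0],o[0]+84)); q=h[sl]
    for ds in (-15,0,15):
        k=(q[...,0]>=lo)&(q[...,0]<=hi)&(q[...,1]>sm+ds)&(q[...,2]>60)
        cs,_=cv2.findContours(big(k,0).astype(np.uint8),cv2.RETR_EXTERNAL,cv2.CHAIN_APPROX_NONE); m=np.zeros(k.shape,np.uint8); cv2.drawContours(m,cs,-1,1,-1)
        g=unproj(ci,c,6); s=fit(ci,m,o,S[n],0,g[0],g[1]); print(n,ds,s.x[:2].round(1),np.degrees(s.x[2]).round(2),s.fun.round(1),m.sum())
    # panel
    V=q[...,2]; pan=big((V<90)&(m>0),0); pan=cv2.morphologyEx(pan.astype(np.uint8),cv2.MORPH_CLOSE,np.ones((3,3)))
    s=fit(ci,pan,o,(72,88,0.1),6,g[0],g[1]); print('   panel',s.x[:2].round(1),np.degrees(s.x[2]).round(2),s.fun.round(1),pan.sum())
E
python3 padfit.py top_10 pad_green; python3 padfit.py top0 pad_green pad_blue pad_orange;python3 padfit.py top_7 pad_orange
```

```text
pad_green -15 [548.7 385.4] -2.52 127.1 1627
pad_green 0 [547.7 384.9] -2.14 157.6 1597
pad_green 15 [548.9 387.8] -3.37 238.7 1516
   panel [548.5 386.3] -2.35 54.9 887
pad_green -15 [548.7 385.4] -2.52 134.1 1620
pad_green 0 [548.7 385.5] -2.37 154.7 1600
pad_green 15 [547.9 385.8] -1.68 227.2 1527
   panel [545.9 385.9] 0.99 604.7 334
pad_blue -15 [451.3 168.5] -11.44 67.9 1734
pad_blue 0 [451.5 168.7] -11.6 118.7 1681
pad_blue 15 [451.2 168.4] -11.83 153.6 1646
   panel [450.6 168. ] -11.0 388.8 590
pad_orange -15 [ 555.1 -328. ] -5.92 97.6 1914
pad_orange 0 [ 555.9 -328.1] -5.84 30.5 1787
pad_orange 15 [ 555.6 -328.1] -5.92 178.3 1581
   panel [ 556.1 -326.9] -0.69 556.6 384
pad_orange -15 [ 556. -328.] -4.85 101.5 1919
pad_orange 0 [ 555.8 -328.1] -5.91 17.8 1804
pad_orange 15 [ 555.6 -328.2] -5.92 142.4 1617
   panel [ 557.8 -327.8] -7.41 162.3 779
```

```bash
python3 chk.py top0 pad_blue:mould_g; python3 chk.py top1 pad_blue:mould_g
```

```text
mould_g on pad_blue [447.4 181.4] -2.7 res 13.6 323 off padframe (np.float64(-6.3), np.float64(11.7)) dyaw 8.7
mould_g on pad_blue [447.4 181.4] -2.9 res 14.6 322 off padframe (np.float64(-6.2), np.float64(11.7)) dyaw 8.5
```

View pics/chk_top0.png

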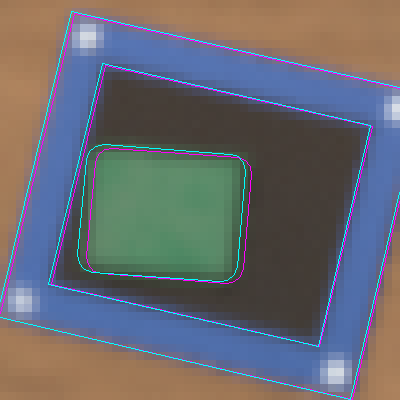

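play_rows(
  motion=[100,0,6,0,0,0,-1.7,100,0.1,12.8,0,0,0,-1.7,100,0.1,12.8,-5,0,0,-1.7,100,0.1,12.8,-11,0,0,-1.7,100,0.1,12.8,-17,0,0,-1.7],
)

```text
clock: 16.75
position: [447.7, 179.6, 58.3]
ee_rot: [-0.691, 0.723, -0.0, 0.001]
contact_force: [-0.2, 0.6, 0.1]
gripper_width: 85.1
```

play_rows(
  motion=[100,0,0,-1,0,0,0,100,0,0,-1,0,0,0,100,0,0,-1,0,0,0],
)

```text
clock: 17.12
position: [449.2, 180.7, 51.7]
ee_rot: [-0.691, 0.723, -0.0, 0.003]
contact_force: [-0.7, -0.1, -0.4]
gripper_width: 85.6
```

```bash
python3 look.py 11 side top
```

```text
17.125 [449.2 180.7  51.7] [-6.911e-01  7.228e-01 -3.000e-04  2.600e-03] [ 0.72  0.37 -0.56  0.   -0.63 -0.76] 85.57140166448713
jaw deg 177.43 toolz [ 0.0042  0.0031 -1.    ]
side crop org [289 247]
top crop org [223 233]
```

View pics/look_11.png

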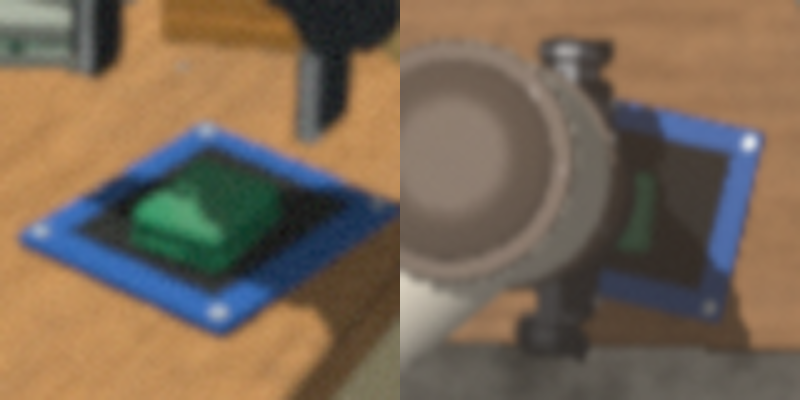

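play_rows(
  motion=[100,-0.1,0,-3,0,0,0,100,-0.1,0,-4.2,0,0,0,100,-0.1,0,-4.2,0,0,0,100,-0.1,0,-4.2,0,0,0],
)

```text
clock: 17.73
position: [447.1, 180.1, 8.1]
ee_rot: [-0.691, 0.723, -0.0, 0.001]
contact_force: [0.3, 0.1, -0.4]
gripper_width: 85.3
```

play_rows(
  motion=[0,0,0.05,0.1,0,0,0,0,0,0.05,0.1,0,0,0,0,0,0.05,0.1,0,0,0,0,0,0.05,0.1,0,0,0,0,0,0.05,0.1,0,0,0],
)

```text
clock: 18.35
position: [446.9, 180.4, 9.1]
ee_rot: [-0.691, 0.723, -0.0, 0.001]
contact_force: [-2.3, 0.2, 4.5]
gripper_width: 37.5
```

play_rows(
  motion=[0,0,0,6,0,0,0.4,0,0,0,12,0,0,0.4,0,2.5,5,13,0,0,0.4,0,5,10,13,0,0,0.4,0,7.5,15,13,0,0,0.4],
)

```text
clock: 18.98
position: [521.8, 331.4, 138.7]
ee_rot: [-0.693, 0.721, 0.0, 0.0]
contact_force: [1.1, -0.1, -0.8]
gripper_width: 37.2
```

play_rows(
  motion=[0,2.6,5.4,0,0,0,0,0,2.6,5.4,-4,0,0,0,0,2.6,5.4,-9,0,0,0,0,2.6,5.4,-10,0,0,0,0,2.6,5.4,-10,0,0,0],
)

```text
clock: 19.6
position: [547.7, 384.0, 38.5]
ee_rot: [-0.694, 0.72, -0.0, -0.0]
contact_force: [-0.6, -0.4, -0.4]
gripper_width: 37.9
```

```bash
python3 look.py 12 side
```

```text
19.6 [547.7 384.   38.5] [-6.936e-01  7.203e-01 -3.000e-04 -3.000e-04] [ 0.85  0.63 -0.09  0.   -0.85 -0.89] 37.91582576229399
jaw deg 177.84 toolz [ 1.e-04 -8.e-04 -1.e+00]
side crop org [182 287]
```

View pics/look_12.png

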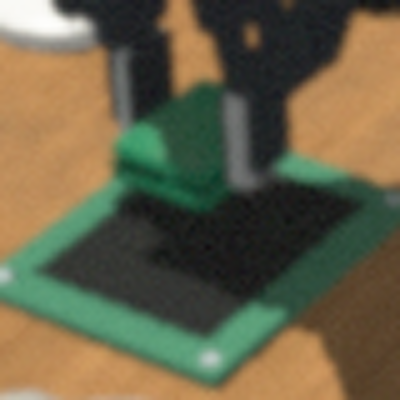

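play_rows(
  motion=[0,0.05,0.05,-1.5,0,0,0,0,0.05,0.05,-2.6,0,0,0,0,0.05,0.05,-2.6,0,0,0,0,0.05,0.05,-2.6,0,0,0],
)

```text
clock: 20.15
position: [548.1, 384.7, 12.5]
ee_rot: [-0.694, 0.72, -0.0, 0.0]
contact_force: [0.2, -0.4, -1.6]
gripper_width: 37.7
```

play_rows(
  motion=[0,0.03,0,-0.2,0,0,0,0,0.03,0,-0.3,0,0,0,0,0.03,0,-0.3,0,0,0],
)

```text
clock: 20.52
position: [548.3, 384.6, 9.3]
ee_rot: [-0.693, 0.72, 0.0, 0.0]
contact_force: [0.0, -0.7, -1.6]
gripper_width: 37.6
```

Release, lift, and go back towards the spare.

play_rows(
  motion=[0,0,0,-0.05,0,0,0,100,0,0,-0.05,0,0,0,100,0,0,-0.05,0,0,0,100,0,0,-0.05,0,0,0,100,0,0,3,0,0,0],
)

```text
clock: 21.15
position: [546.7, 383.1, 36.8]
ee_rot: [-0.693, 0.721, 0.0, -0.003]
contact_force: [0.4, 0.4, 0.2]
gripper_width: 85.3
```

play_rows(
  motion=[100,0,0,6,0,0,0,100,0,0,12,0,0,0,100,0,0,18,0,0,0,100,-3,-4,19,0,0,0,100,-5,-10,19,0,0,-4],
)

```text
clock: 21.78
position: [498.1, 285.6, 230.8]
ee_rot: [-0.668, 0.744, 0.0, 0.002]
contact_force: [0.8, 0.3, 0.1]
gripper_width: 85.4
```

play_rows(
  motion=[100,-2,-6,0,0,0,-3,100,-4,-12,0,0,0,-6,100,-6,-18,0,0,0,-9,100,-6,-24,0,0,0,-12,100,-6,-30,0,0,0,-13],
)

```text
clock: 22.4
position: [437.9, -16.4, 230.0]
ee_rot: [-0.58, 0.815, -0.0, 0.001]
contact_force: [1.2, -0.3, 0.9]
gripper_width: 85.4
```

```bash
python3 look.py 13 top side; python3 chk.py top_13 pad_green:mould_g pad_orange:mould_o; python3 padfit.py top_13 pad_green
```

```text
22.4 [437.9 -16.4 230. ] [-5.795e-01  8.150e-01 -3.000e-04  9.000e-04] [ 0.34  0.06 -0.42  0.   -1.08 -0.67] 85.385934744949
jaw deg 160.83 toolz [ 1.8e-03  4.0e-04 -1.0e+00]
top crop org [301 240]
side crop org [335 207]
mould_g on pad_green [548.3 388.4] 1.6 res 35.0 308 off padframe (np.float64(-0.1), np.float64(2.7)) dyaw 3.1
mould_o on pad_orange [ 557.2 -327.9] -4.3 res 21.0 540 off padframe (np.float64(0.8), np.float64(0.5)) dyaw 1.6
pad_green -15 [548.4 385.8] -2.78 128.5 1626
pad_green 0 [548.4 385.2] -2.78 149.3 1605
pad_green 15 [548.9 386.8] -0.21 232.1 1522
   panel [548.5 386.3] -2.35 341.9 600
```

View pics/chk_top_13.png

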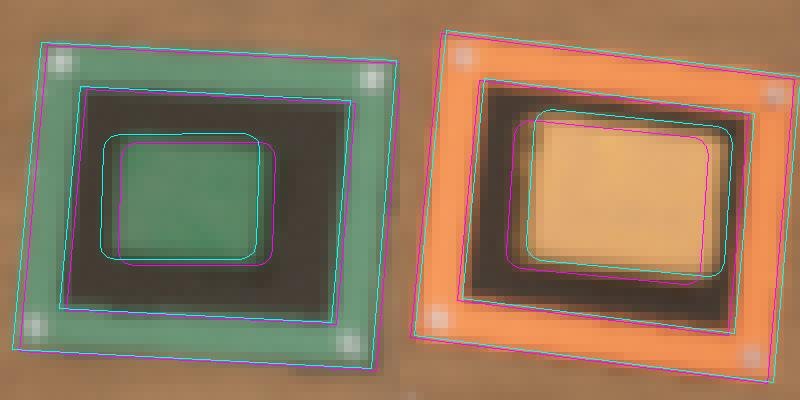

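View pics/top_13.png

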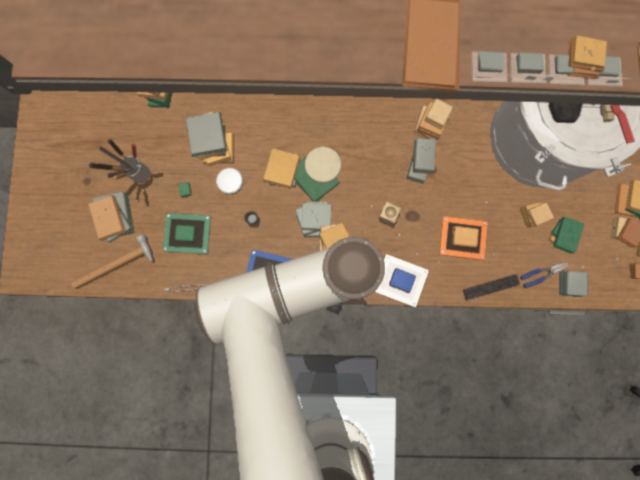

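```bash
cat > schk.py <<'E'
from h import *
import sys
f=sys.argv[1]; im=cv2.imread(f'pics/{f}.png')[:,:,::-1]; ci=arm.camera_info('side'); h=cv2.cvtColor(im,cv2.COLOR_RGB2HSV).astype(int)
P={'pad_green':(548.5,385.6,-2.2),'pad_blue':(451.2,168.6,-11.4),'pad_orange':(556.2,-328.3,-5.9),'pad_spare':(442.1,-166.6,-19.2)}
HU={'mould_g':(60,92),'mould_bl':(100,130),'mould_o':(8,25),'pad_green':(60,92),'pad_blue':(100,130),'pad_orange':(3,14)}
out=[]
for a in sys.argv[2:]:
    pn,mn=a.split(':'); x,y,w=P[pn]; c=proj(ci,np.array([[x,y,6.]]))[0].astype(int); o=c-50; sl=(slice(o[1],o[1]+100),slice(o[0],o[0]+100)); q=h[sl]
    lo,hi=HU[pn]; k=(q[...,0]>=lo)&(q[...,0]<=hi)&(q[...,1]>(100 if pn!='pad_orange' else 170))&(q[...,2]>50)
    k&=cv2.dilate((render(ci,S[pn],(x,y,np.radians(w)),0,o,(100,100))>0).astype(np.uint8),np.ones((9,9)))>0
    cs,_=cv2.findContours(big(k,0).astype(np.uint8),cv2.RETR_EXTERNAL,cv2.CHAIN_APPROX_NONE); m=np.zeros(k.shape,np.uint8); cv2.drawContours(m,cs,-1,1,-1)
    s=fit(ci,m,o,(100,116,6),0,x,y); p=s.x; print(pn,p[:2].round(1),np.degrees(p[2]).round(2),s.fun.round(1),m.sum())
    it=[((100,116,6),p,0,0)]
    lo,hi=HU[mn]; inn=(render(ci,(74,90,26),p,6,o,(100,100))>.5)
    k=(q[...,0]>=lo)&(q[...,0]<=hi)&(q[...,1]>85)&(q[...,2]>45)&inn
    if mn[6:]==pn[4:5] or 1:
        rim=(render(ci,(74,90,.1),p,6,o,(100,100))<.5)&(render(ci,S[mn],(p[0],p[1],p[2]),6,o,(100,100))<.1); k&=~rim
    k=big(k,0); s2=fit(ci,k,o,S[mn],6,p[0],p[1],r=5); d=s2.x[:2]-p[:2]; ca,sa=np.cos(p[2]),np.sin(p[2])
    print('  ',mn,s2.x[:2].round(1),np.degrees(s2.x[2]).round(1),s2.fun.round(1),k.sum(),'off',(ca*d[0]+sa*d[1]).round(1),(-sa*d[0]+ca*d[1]).round(1),'dyaw',np.degrees(s2.x[2]-p[2]).round(1))
    it.append((S[mn],s2.x,6,5)); out.append(overlay(im,ci,it,c,36,10)); 
    mk=cv2.resize((k[14:86,14:86]*255).astype(np.uint8),(720,720),interpolation=cv2.INTER_NEAREST)
cv2.imwrite(f'pics/schk_{f}.png',cv2.resize(np.hstack(out),(400*len(out),400),interpolation=cv2.INTER_AREA)[:,:,::-1])
E
python3 schk.py side_13 pad_green:mould_g pad_orange:mould_o
```

```text
pad_green [552.8 379.4] -1.44 1263.8 1386
   mould_g [552.  380.8] -3.4 129.2 869 off -0.9 1.4 dyaw -1.9
pad_orange [ 557.6 -331.4] -4.49 408.9 305
   mould_o [ 558.2 -327.3] -9.5 119.5 509 off 0.3 4.1 dyaw -5.0
```

View pics/schk_side_13.png

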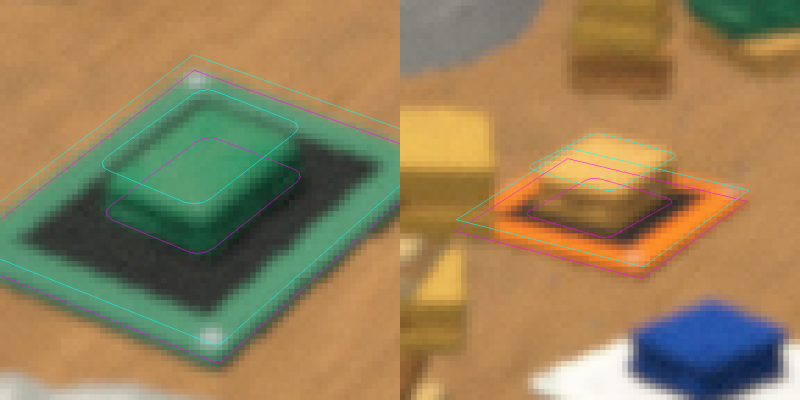

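Run:
```python
from h import *
im=cv2.imread('pics/top_13.png'); ci=arm.camera_info('top')
c=im[210:258,160:214]; g=(255*(c/255.)**0.5).astype(np.uint8)
b=cv2.resize(g,None,fx=7.4,fy=7.4,interpolation=cv2.INTER_NEAREST)
im2=cv2.imread('pics/side_13.png'); c2=im2[305:365,175:243]; g2=(255*(c2/255.)**0.5).astype(np.uint8); b2=cv2.resize(g2,(400,353),interpolation=cv2.INTER_CUBIC)
o=np.zeros((360,800,3),np.uint8); o[:355,:399]=b[:355,:399]; o[:353,400:]=b2; cv2.imwrite('pics/z13.png',o)
# row profile through mould & panel at rows 230..236
r=im[229:237].mean(0)[160:214].astype(int); 
for i,v in enumerate(r): print(160+i,v[::-1],end='; ')
```

```text
160 [159 120  85]; 161 [160 120  85]; 162 [159 120  85]; 163 [154 121  87]; 164 [135 129  97]; 165 [113 143 113]; 166 [104 145 115]; 167 [103 143 114]; 168 [ 99 137 109]; 169 [ 89 114  91]; 170 [74 78 65]; 171 [67 61 52]; 172 [67 60 51]; 173 [68 62 52]; 174 [69 71 58]; 175 [77 97 75]; 176 [ 88 123  93]; 177 [ 92 131  99]; 178 [ 93 132 100]; 179 [ 94 133 101]; 180 [ 93 133 101]; 181 [ 92 133 101]; 182 [ 91 134 101]; 183 [ 90 133 100]; 184 [ 90 133 100]; 185 [ 89 134 100]; 186 [ 91 134 101]; 187 [ 90 134 101]; 188 [ 89 134 100]; 189 [ 88 133 100]; 190 [ 89 134 100]; 191 [ 89 132  99]; 192 [ 85 124  93]; 193 [ 75 106  80]; 194 [64 83 62]; 195 [60 65 50]; 196 [62 59 48]; 197 [66 60 51]; 198 [68 62 53]; 199 [69 62 54]; 200 [69 63 54]; 201 [69 63 55]; 202 [73 73 62]; 203 [ 85 104  84]; 204 [100 135 108]; 205 [106 148 118]; 206 [108 151 120]; 207 [107 148 118]; 208 [102 131 104]; 209 [113 111  85]; 210 [141 112  81]; 211 [156 118  85]; 212 [158 120  86]; 213 [158 119  86];
```

View pics/z13.png

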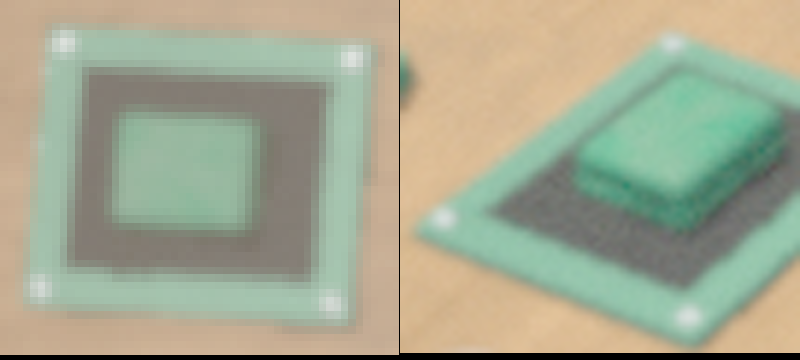

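```bash
python3 - <<'E'
from h import *
ci=arm.camera_info('top')
print(unproj(ci,(186.1,232.5),6)); 
for u in (174.9,174.3,184.2,193.5,194): print(u,unproj(ci,(u,232.5),24))
print('right bottom edge',unproj(ci,(196,232.5),6))
E
python3 chk.py top_13 pad_spare:mould_bl
```

```text
[549.66718504 385.94539036   6.        ]
174.9 [546.64833506 408.98722049  24.        ]
174.3 [546.60879263 410.51959212  24.        ]
184.2 [547.2611572  385.25233818  24.        ]
193.5 [547.87385529 361.54763384  24.        ]
194 [547.90679356 360.27399934  24.        ]
right bottom edge [550.32935233 360.33323127   6.        ]
mould_bl on pad_spare [ 442.4 -167.1] -16.9 res 75.5 364 off padframe (np.float64(0.5), np.float64(-0.4)) dyaw 2.3
```

play_rows(
  motion=[100,0.2,-6,0,0,0,0,100,0.4,-12,0,0,0,0,100,0.6,-15.1,0,0,0,0,100,0.6,-15.1,-6,0,0,0,100,0.6,-15.1,-12,0,0,0],
)

```text
clock: 23.12
position: [445.3, -165.9, 108.7]
ee_rot: [-0.579, 0.815, -0.001, 0.002]
contact_force: [0.0, -0.3, 0.2]
gripper_width: 85.3
```

play_rows(
  motion=[100,0,0,-5,0,0,0,100,0,0,-6,0,0,0,100,0,0,-6,0,0,0,100,0,0,-6,0,0,0],
)

```text
clock: 23.62
position: [446.4, -165.6, 51.3]
ee_rot: [-0.58, 0.815, -0.001, 0.002]
contact_force: [-0.3, 0.0, 0.3]
gripper_width: 85.4
```

```bash
python3 look.py 14 side top
```

```text
23.625 [ 446.4 -165.6   51.3] [-0.5797  0.8148 -0.0015  0.0018] [-0.01  0.36 -0.58  0.   -0.63 -0.32] 85.37933948995695
jaw deg 160.86 toolz [ 4.6e-03 -4.0e-04 -1.0e+00]
side crop org [356 181]
top crop org [361 238]
```

View pics/look_14.png

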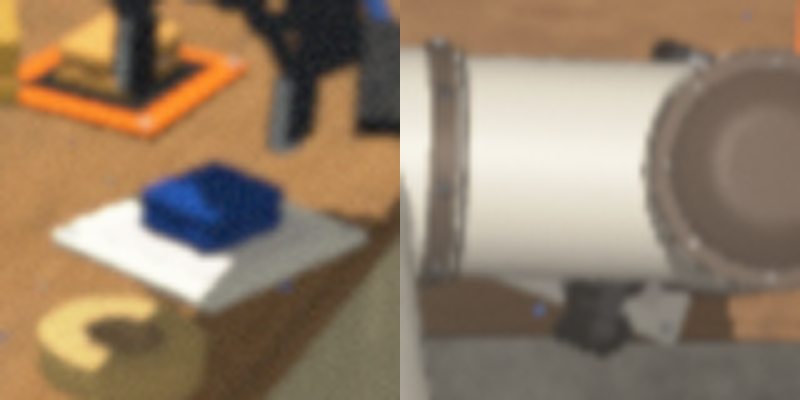

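play_rows(
  motion=[100,-0.15,-0.15,-3,0,0,0,100,-0.15,-0.15,-4.2,0,0,0,100,-0.15,-0.15,-4.2,0,0,0,100,-0.15,-0.15,-4.2,0,0,0],
)

```text
clock: 24.22
position: [443.8, -167.2, 8.1]
ee_rot: [-0.58, 0.815, -0.001, 0.001]
contact_force: [0.5, 0.2, 0.4]
gripper_width: 85.5
```

play_rows(
  motion=[0,0,0,0.1,0,0,0,0,0,0,0.1,0,0,0,0,0,0,0.1,0,0,0,0,0,0,0.1,0,0,0,0,0,0,0.1,0,0,0],
)

```text
clock: 24.85
position: [443.6, -167.2, 9.1]
ee_rot: [-0.58, 0.815, -0.001, 0.001]
contact_force: [-1.2, 0.8, 6.8]
gripper_width: 44.9
```

play_rows(
  motion=[0,0,0,6,0,0,0,0,0,0,12,0,0,0,0,0,0,18,0,0,2,0,0,3,21.5,0,0,4,0,0,8,21.5,0,0,7.7],
)

```text
clock: 25.48
position: [444.6, -86.9, 226.5]
ee_rot: [-0.633, 0.775, -0.002, 0.003]
contact_force: [0.2, 0.8, -1.0]
gripper_width: 44.6
```

play_rows(
  motion=[0,0,5.5,0,0,0,0,0,0,11,0,0,0,0,0,0,16.5,0,0,0,0,0,0.4,21,0,0,0,0,0,0.7,25,0,0,0,0],
)

```text
clock: 26.1
position: [449.4, 164.4, 223.1]
ee_rot: [-0.633, 0.774, 0.0, -0.0]
contact_force: [0.3, -0.4, -0.1]
gripper_width: 44.6
```

play_rows(
  motion=[0,0,0,-4,0,0,0,0,0,0,-10,0,0,0,0,0,0,-15,0,0,0,0,0,0,-18,0,0,0,0,0,0,-18,0,0,0],
)

```text
clock: 26.72
position: [448.3, 161.5, 41.2]
ee_rot: [-0.633, 0.774, 0.0, -0.003]
contact_force: [0.1, 0.0, -0.3]
gripper_width: 44.7
```

```bash
python3 look.py 15 side top
```

```text
26.725 [448.3 161.5  41.2] [-6.327e-01  7.744e-01  1.000e-04 -3.200e-03] [ 0.69  0.38 -0.58 -0.   -0.61 -0.89] 44.742795471060916
jaw deg 168.49 toolz [-0.0052 -0.0039 -1.    ]
side crop org [294 243]
top crop org [230 234]
```

View pics/look_15.png

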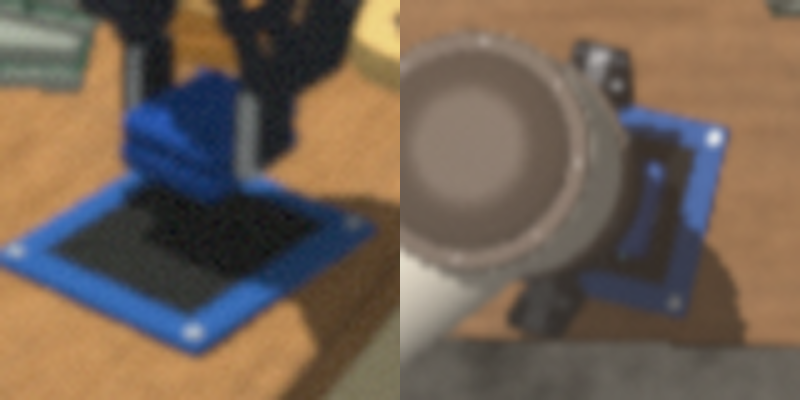

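play_rows(
  motion=[0,0.2,0.6,-1,0,0,0,0,0.2,0.6,-2.6,0,0,0,0,0.2,0.6,-2.6,0,0,0,0,0.2,0.6,-2.6,0,0,0],
)

```text
clock: 27.32
position: [452.6, 169.3, 18.0]
ee_rot: [-0.633, 0.774, -0.0, 0.001]
contact_force: [-0.2, 0.2, -1.5]
gripper_width: 44.6
```

play_rows(
  motion=[0,-0.1,-0.05,-0.5,0,0,0,0,-0.1,-0.05,-0.7,0,0,0,0,-0.1,-0.05,-0.7,0,0,0,0,-0.1,-0.05,-0.7,0,0,0],
)

```text
clock: 27.82
position: [451.0, 168.4, 10.4]
ee_rot: [-0.633, 0.774, -0.0, 0.0]
contact_force: [0.3, 0.4, -1.0]
gripper_width: 44.6
```

play_rows(
  motion=[0,0,0,-0.1,0,0,0,0,0,0,-0.15,0,0,0,0,0,0,-0.15,0,0,0],
)

```text
clock: 28.2
position: [451.0, 168.3, 9.1]
ee_rot: [-0.633, 0.774, -0.0, 0.0]
contact_force: [-1.7, -0.4, 4.5]
gripper_width: 44.7
```

play_rows(
  motion=[100,0,0,0,0,0,0,100,0,0,0,0,0,0,100,0,0,0,0,0,0,100,0,0,3,0,0,0,100,0,0,9,0,0,0],
)

```text
clock: 28.82
position: [449.5, 167.2, 97.7]
ee_rot: [-0.633, 0.774, 0.0, -0.003]
contact_force: [0.6, -0.1, -0.5]
gripper_width: 85.7
```

play_rows(
  motion=[100,0,0,6,0,0,0,100,0,0,12,0,0,0,100,0,-5,14,0,0,0,100,0,-11,14,0,0,0,100,0,-17,14,0,0,0],
)

```text
clock: 29.45
position: [450.6, -3.1, 239.3]
ee_rot: [-0.633, 0.774, -0.0, 0.001]
contact_force: [1.4, 0.2, -0.0]
gripper_width: 85.4
```

play_rows(
  motion=[100,0,-6,0,0,0,0,100,0,-12,0,0,0,0,100,0,-18,0,0,0,0,100,0,-18,0,0,0,0],
)

```text
clock: 29.95
position: [450.1, -185.0, 238.2]
ee_rot: [-0.63, 0.776, 0.0, -0.0]
contact_force: [-1.0, 0.8, -0.2]
gripper_width: 85.6
```

```bash
python3 look.py 16 top side; python3 chk.py top_16 pad_blue:mould_bl pad_green:mould_g;  python3 - <<'E'
from h import *
im2=cv2.imread('pics/top_16.png'); cv2.imwrite('pics/z16.png',np.hstack([cv2.resize(im2[243:303,239:299],(400,400),interpolation=cv2.INTER_NEAREST),cv2.resize(cv2.imread('pics/side_16.png')[255:325,295:365],(400,400),interpolation=cv2.INTER_CUBIC)]))
E
```

```text
29.95 [ 450.1 -185.   238.2] [-6.302e-01  7.764e-01  3.000e-04 -5.000e-04] [-0.06  0.14 -0.31  0.   -1.12 -0.15] 85.5656747704022
jaw deg 168.13 toolz [-1.1e-03 -1.0e-04 -1.0e+00]
top crop org [368 236]
side crop org [357 178]
mould_bl on pad_blue [449.6 167.6] -12.1 res 11.3 432 off padframe (np.float64(-1.3), np.float64(-1.4)) dyaw -0.7
mould_g on pad_green [548.3 385.9] 1.5 res 34.8 308 off padframe (np.float64(0.0), np.float64(0.2)) dyaw 3.0
```

View pics/top_16.png

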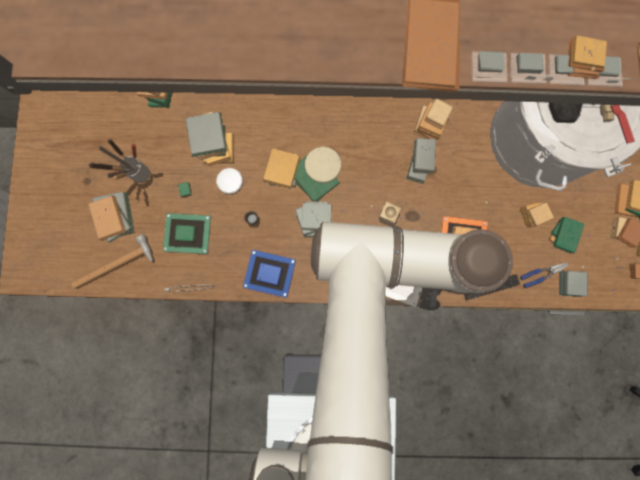

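View pics/chk_top_16.png

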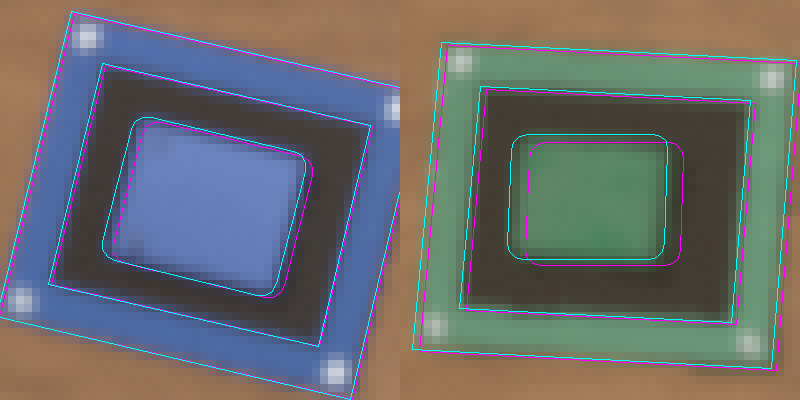

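View pics/z16.png

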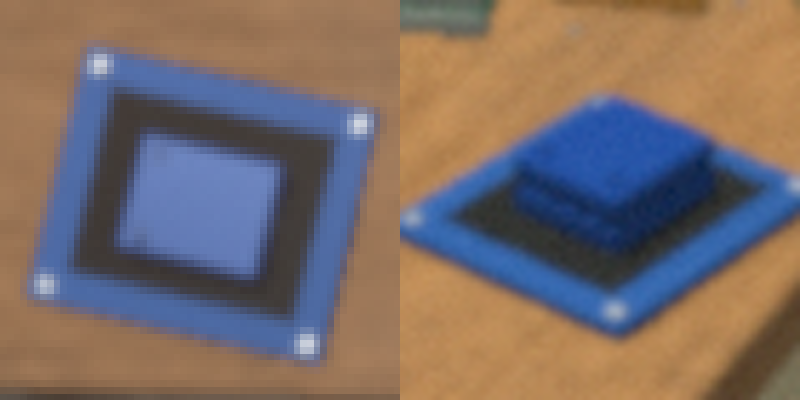

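```bash
cat > edges.py <<'E'
from h import *
import sys
ci=arm.camera_info('top')
def cross(p,up):  # first half-level crossing position
    lo,hi=p.min(),p.max(); t=(lo+hi)/2
    for i in range(len(p)-1):
        if (p[i]-t)*(p[i+1]-t)<=0 and p[i]!=p[i+1]: return i+(t-p[i])/(p[i+1]-p[i])
def line(im,ch,u0,u1,v0,v1,z,name,vert=False):
    P=[]
    for k in range(u0,u1+1):
        pr=(im[v0:v1+1,k,ch] if not vert else im[k,v0:v1+1,ch]).astype(float); c=cross(pr,0)
        if c is not None: P.append(unproj(ci,(k,v0+c) if not vert else (v0+c,k),z)[:2])
    P=np.array(P); 
    if vert: a=np.polyfit(P[:,0],P[:,1],1); print(name,'yaw',np.degrees(np.arctan(-(-a[0]))).round(2),'mid',P.mean(0).round(1))
    else: a=np.polyfit(P[:,1],P[:,0],1); print(name,'yaw',-np.degrees(np.arctan(a[0])).round(2),'mid',P.mean(0).round(1),'sd',np.std(P[:,0]-np.polyval(a,P[:,1])).round(2))
for f in sys.argv[1:]:
    im=cv2.imread(f'pics/{f}.png')[:,:,::-1]
    line(im,1,173,200,217,224,6,'panel far'); line(im,1,173,198,243,250,6,'panel near')
    line(im,1,177,191,222,230,24,'mould far'); line(im,1,177,191,236,244,24,'mould near')
    line(im,1,229,237,170,180,24,'mould left',True); line(im,1,229,237,189,198,24,'mould right',True)
    line(im,1,224,243,166,172,6,'panel left',True); line(im,1,224,243,198,206,6,'panel right',True)
E
python3 edges.py top_13 top_16
```

```text
panel far yaw -1.62 mid [584.3 387.1] sd 0.18
panel near yaw -0.66 mid [512.8 385.3] sd 0.39
mould far yaw -1.88 mid [566.2 386.9] sd 0.16
mould near yaw -1.97 mid [528.5 384.6] sd 0.11
mould left yaw 0.02 mid [545.4 408.8]
mould right yaw -2.37 mid [546.6 361.8]
panel left yaw -1.82 mid [546.  429.6]
panel right yaw -1.33 mid [548.2 342.2]
panel far yaw -1.66 mid [584.3 387.1] sd 0.18
panel near yaw -0.61 mid [512.8 385.3] sd 0.38
mould far yaw -1.92 mid [566.2 386.9] sd 0.18
mould near yaw -1.9 mid [528.5 384.6] sd 0.09
mould left yaw -0.01 mid [545.4 408.8]
mould right yaw -2.71 mid [546.6 361.8]
panel left yaw -1.77 mid [546.  429.6]
panel right yaw -1.39 mid [548.2 342.2]
```

```bash
python3 -c "
from bench import arm
print(arm.read_state()['clock'],arm.job_done())"
```

```text
the job is handed in; nothing more can be done
30.05 None
```

I moved all three moulds onto the pads of their own colour and handed the job in at about 30 s. The order was blue to the white spare pad, orange to its pad, green to its pad, then blue from the spare to its pad. The white pad should be empty: blue, the only mould put on it, was lifted off and seen on its own pad. The arm hid part of the white pad in the last picture, so I did not see all of it clear.

| Mould | Off centre | Out of square | How it was measured |
|---|---|---|---|
| Orange | about 1 mm | about 1.5° | outline fit, top camera, after it was placed |
| Green | about 1 mm | within about 1° | edge lines in the last top picture |
| Blue | about 2 mm (1.3 and 1.4 mm along the pad's axes) | about 0.7° | outline fit, last top picture |

**Checks that disagreed:**
- **Green:** the outline fit first put it 2.7 mm off and 3° out. Run again on a later picture, it gave 0.2 mm off and still 3° out. I trusted the edge lines instead, because its shaded side face blends into the black panel.
- **Orange:** the side camera fitted the pads poorly and put orange about 4 mm off and 5° out. I set that aside because the fitted outlines did not match the picture. The arm partly hid orange in the last picture, so its figures come from the two pictures before that.

I did not measure the block, tape or loupe. In the last top picture the block and loupe looked unmoved. The tape was hidden behind the arm there, but looked unmoved in the earlier pictures. The contact forces I saw stayed below 10 N.

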